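# Seat the drain plate of a filter stand and prove it with a straightedge

### The arm

A 7-joint arm with a two-finger parallel gripper is mounted at the origin on the work surface. World frame = base frame: x ahead of the robot, y to its left, z up, the work surface at z = 0. Lengths are in m, angles in rad, forces in N, time in s.
With the tool pointing down it reaches from about 0.4 to 0.85 m from the base axis. Payload 10.4 kg.
Tool frame: the origin (TCP) lies midway between the tips of the shut fingers; the grasp point (between the pads) lies 19 mm behind it; z points along the fingers, y is the direction in which the jaws open and shut (so a half turn about z gives the same grasp; the last joint's range is limited). The gripper opens to 85 mm and grips with 20 to 120 N. Pads are 22 mm wide; open, the fingers measure 114 mm over their backs; the gripper's body (76 mm by 85 mm) begins 54 mm behind the grasp point. The pads swing forward as they close: fully open they stand 13 mm farther back than shut.
Start: joints at [1.22, 0.332, -0.065, 1.46, 0.022, 1.35, -0.088], TCP at [0.201, -0.592, 0.198] pointing down, gripper open.
Joint ranges: [-2.6, 2.6], [-0.5, 2.12], [-1.47, 1.34], [0.16, 2.42], [-1.27, 4.41], [0.06, 2.06], [-2.6, 2.6]. Speed limits (rad/s): [2.22, 2.22, 2.79, 2.79, 3.14, 3.14, 3.14].

### API

Orientations are given as a unit quaternion [x, y, z, w].
In Python, from workcell import manip, viewer gives the robot as it stands.
- The arm moves only by the tool move_arm, never from a script. Its argument "deltas" is a list of rows, each a list of 7 numbers: the shift along the tool's x, y, z in m, then the turn, a rotation vector about the tool's x, y, z in degrees, then the opening, from -1 (shut) to 1 (fully open). In form: [[dx, dy, dz, wx, wy, wz, gripper], ...]. A call has 1 to 10 rows; each row shifts and turns the commanded pose from where the row before left it, along the tool's axes as they then stand; what a row does not reach is not made up. A row lasts 1/8 s, in which the tool goes at most 62.5 mm and 10.7 degrees, less where a joint would pass 70% of its speed; a pose out of reach is approached as far as the arm can. A call with a gripper value outside its range is refused whole. The fingers move at their own pace and stop on an object; "force" is the grip in N (left out, the last holds). Time passes only in rows, so rows that do not move let the fingers close. It gives the time, the measured TCP pose, the force and the opening at its end, in the units of the state.
- manip.get_obs(): the state, without advancing time (a new reading comes with each control period).
- viewer.camera(name): name is "scene" or "top" or "wrist"; returns (picture, depth): 480x640x3 uint8, red, green, blue; 480x640 float32, m along the optical axis (not along the pixel's ray), 0 where there is no reading.
- viewer.calibration(name): a dict with "fx", "fy", "cx", "cy" (pixels), "dist" ([k1, k2, p1, p2, k3] as OpenCV has them; the pictures are not rectified), "R" (3x3) and "t" (3): a world point X has camera coordinates R X + t; the wrist camera has in their place "T_tool_cam" (4x4, takes a point from camera to tool coordinates, whose origin is the TCP and whose axes are the flange's). Camera axes: x right, y down, z forward; pixel columns grow to the right and rows downward; lengths in m; the calibration is good to about 2 mm. A picture is of the moment at which its call begins: read the wrist's pose just before it. calibration takes no time and is no camera call.
- manip.hand_in(): hands the job in, once; it reports no verdict.
The state is a dict: "clock": time; "joint_pos": joint angles; "joint_velocities": joint speeds; "tau": joint torques, N m; "position": TCP position; "ee_rot": TCP orientation; "ft_force": force on the tool from outside, world axes, zero at the start; "torque": the same for the moment, N m; "grip_width": opening from 0.0 (shut) to 1.0 (fully open).
Only numpy, scipy, OpenCV 4.12 (cv2) and the standard library are available. Lean on these libraries where they do the work, as an engineer would, in place of code of your own. Each camera call takes 0.05 s, during which the arm holds its last target.

### The job

The slotted drain plate in the steel filter stand has been put in with its key riding up on the rim: turn the plate in its recess until the key falls into the notch and the plate lies fully down. Then lay the steel straightedge gently across the middle of the stand's rim, let go of it, and press down on its end with the hole and after that on its plain end, to feel that it does not rock. Leave the straightedge lying there across the rim, and do not disturb the glassware on the bench.

Things in the scene. Friction and masses are not known exactly. Their poses are not given: they have to be found in the camera images.
- filter_stand: round fixed steel base of a filter holder on 3 legs, 184 mm diameter, flat rim face 100 mm above the bench. Rim 24 mm wide (radius 68 to 92 mm) round a recess 136 mm across and 10 mm deep: its ledge is 90 mm above the bench; inside radius 57 mm the basin is open down to 64 mm. Lugs with hanging bolts reach radius 108 mm, below the face. Origin: on its axis at bench height; z up, +x to the notch
- face_centre (a point): centre of the stand's rim face, 100 mm above the bench
- notch (a point): middle of the one notch in the rim, at the height of the rim face, 74 mm from the stand's axis along its +x; the notch is 22 mm wide, as deep as the recess and reaches out to radius 80 mm
- drain_plate: loose steel disc with rows of small holes, 133 mm diameter, 8 mm thick, 0.3 to 0.65 kg. Two through slots, each 50 mm (x) by 34 mm (y), leave a middle bar 24 mm wide along the plate's x axis: reach into the slots and pinch the bar to turn it. Origin: centre of its underside, 95 mm above the bench at the start (plate sloping 4 degrees), 90 mm when home, level, its top 2 mm below the rim face
- plate_key (a point): middle of the top of the plate's one key, 74 mm from the centre along the plate's +x; the key is 16 mm wide and ends 78.5 mm from the centre. At the start it rests on the rim, 0.45 to 1.15 rad anticlockwise (from above) of the notch; turn it clockwise. Over the notch it drops when the plate is let go
- straightedge: loose plain steel bar, 200 mm long (x), 30 mm wide (y), 10 mm thick (z), about 0.47 kg, lying flat on the bench at the start, with a 10 mm hanging hole near its +x end. Origin: centre of its underside. Laid across the rim its origin is 100 mm above the bench
- hole_end (a point): where to press (5 to 10 N, held a moment) on the end with the hole: on the top, 80 mm from the middle along +x
- plain_end (a point): where to press (5 to 10 N, held a moment) on the plain end: on the top, 80 mm from the middle along -x
- flask: loose conical glass flask, 66 mm foot, 102 mm high: leave alone. Origin: centre of its underside
- beaker: loose glass beaker, 72 mm mouth, 95 mm high: leave alone. Origin: centre of its underside
- dish_stack: loose stack of glass Petri dishes, 106 mm diameter, 53 mm high: leave alone. Origin: centre of its underside
Not all that is in view belongs to the job. Of the things that look like the drain_plate, the smallest one is meant.

How it is judged:
On the way, in this order (a step that is already met when the one before it is completed fails the run):
1. the drain plate lies home on its ledge with its key in the notch, let go of (z of drain_plate in the frame of filter_stand below 0.092 m and angle between drain_plate's own z axis and vertical below 0.02 rad and horizontal distance between plate_key and notch below 0.006 m and contact force between the fingers and drain_plate below 0.5 N), for 0.2 s.
2. the straightedge lies flat across the middle of the rim, let go of (horizontal distance between straightedge and face_centre below 0.025 m and z of straightedge in the frame of face_centre below 0.003 m and angle between straightedge's own z axis and vertical below 0.015 rad and contact force between the fingers and straightedge below 0.3 N and linear speed of straightedge below 0.02 m/s), for 0.2 s.
3. the end with the hole is pressed with 3 N or more and the straightedge does not rock (contact force between the fingers and straightedge above 3 N and horizontal distance between the grasp point and hole_end below 0.03 m and angle between straightedge's own z axis and vertical below 0.015 rad and horizontal distance between straightedge and face_centre below 0.025 m), for 0.15 s.
4. the plain end is pressed with 3 N or more and the straightedge does not rock (contact force between the fingers and straightedge above 3 N and horizontal distance between the grasp point and plain_end below 0.03 m and angle between straightedge's own z axis and vertical below 0.015 rad and horizontal distance between straightedge and face_centre below 0.025 m), for 0.15 s.
At the end, for the whole second after the job is handed in: The drain plate lies level (within 0.02 rad) on its ledge within 2 mm, its key in the notch (within 6 mm); the straightedge lies at rest, level within 0.015 rad and within 3 mm of the rim face, its middle within 25 mm of the centre of the rim (z of drain_plate in the frame of filter_stand below 0.092 m and angle between drain_plate's own z axis and vertical below 0.02 rad and horizontal distance between plate_key and notch below 0.006 m and horizontal distance between straightedge and face_centre below 0.025 m and z of straightedge in the frame of face_centre between -0.002 and 0.003 m and angle between straightedge's own z axis and vertical below 0.015 rad and linear speed of each of straightedge, drain_plate below 0.02 m/s); the robot touches nothing.
It fails at once if the straightedge is dropped onto the stand instead of laid: near the stand it moves faster than 0.45 m/s, out of the fingers (linear speed of straightedge above 0.45 m/s and contact force between the fingers and straightedge below 0.5 N and horizontal distance between straightedge and face_centre below 0.08 m and height (world z) of straightedge above 0.09 m).
It fails at once if the flask, the beaker or the stack of dishes is shifted by more than 30 mm (distance of any of flask, beaker, dish_stack from where it was at the start of the episode above 0.03 m).
It also fails if it takes over 70 s, if anything falls off the work surface, if the arm or the gripper's body presses on something with over 40 N, if the wrist force passes 120 N, or if a joint passes its speed limit or range.

## Working session

There is one attempt and no reset: what is moved stays moved. The work goes in short steps, Python scripts to look and compute and a tool call to move; the robot and the scene stay as the last step left them, time stands still between calls to the robot, and variables do not carry over. Pictures are saved under pics/ and viewed, and the job is handed in when it is done.

Besides the shell and the picture viewer there is one more tool, called after "Request:" as name(argument=value, ...), one argument or row to a line, values as JSON. move_arm: Moves the arm, as the interface text tells. Its arguments: {"type":"object","properties":{"deltas":{"type":"array"},"force":{"type":"number"}},"required":["deltas"]}

```bash
mkdir -p pics; ls; cat > h.py <<'E'
import numpy as np, cv2
from scipy.spatial.transform import Rotation as Ro
from workcell import manip, viewer
def snap(n,f):
    o=manip.get_obs(); p,d=viewer.camera(n); c=viewer.calibration(n)
    cv2.imwrite(f'pics/{f}.png',p[:,:,::-1]); 
    if n=='wrist':
        T=np.eye(4);T[:3,:3]=Ro.from_quat(o['ee_rot']).as_matrix();T[:3,3]=o['position']
        W=T@np.array(c['T_tool_cam'])
    else:
        W=np.eye(4);R=np.array(c['R']);W[:3,:3]=R.T;W[:3,3]=-R.T@np.array(c['t'])
    np.savez(f'pics/{f}.npz',p=p,d=d,W=W,K=[c['fx'],c['fy'],c['cx'],c['cy']],dist=c['dist'])
def load(f):
    z=np.load(f'pics/{f}.npz'); return z
def cloud(f):
    z=load(f);d=z['d'];fx,fy,cx,cy=z['K'];K=np.array([[fx,0,cx],[0,fy,cy],[0,0,1]])
    u,v=np.meshgrid(np.arange(640.),np.arange(480.))
    q=cv2.undistortPoints(np.stack([u,v],-1).reshape(-1,1,2),K,z['dist']).reshape(480,640,2)
    P=np.dstack([q*d[...,None],d]); X=P@z['W'][:3,:3].T+z['W'][:3,3]; X[d==0]=np.nan
    return X
def ray(f,u,v,zh):
    z=load(f);fx,fy,cx,cy=z['K'];K=np.array([[fx,0,cx],[0,fy,cy],[0,0,1]])
    q=cv2.undistortPoints(np.array([[[u,v]]],float),K,z['dist'])[0,0]
    r=z['W'][:3,:3]@np.array([q[0],q[1],1]);o=z['W'][:3,3]
    return o+r*(zh-o[2])/r[2]
def proj(f,X):
    z=load(f);fx,fy,cx,cy=z['K'];K=np.array([[fx,0,cx],[0,fy,cy],[0,0,1]])
    Wi=np.linalg.inv(z['W']);P=np.atleast_2d(X)@Wi[:3,:3].T+Wi[:3,3]
    return cv2.projectPoints(P,np.zeros(3),np.zeros(3),K,z['dist'])[0][:,0]
def topdown(f,cx,cy,h,zh,out,s=600):
    # rectified image at plane zh, +x up, +y left
    z=load(f);g=np.linspace(h,-h,s)
    X,Y=np.meshgrid(g,g,indexing='ij')
    uv=proj(f,np.stack([cx+X.ravel(),cy+Y.ravel(),np.full(s*s,zh)],1)).astype(np.float32).reshape(s,s,2)
    im=cv2.remap(z['p'],uv[...,0],uv[...,1],cv2.INTER_LINEAR)
    cv2.imwrite(f'pics/{out}.png',im[:,:,::-1]); return im
E
python3 - <<'E'
from h import *
print(manip.get_obs())
snap('scene','s0');snap('top','t0')
E
```

```text
pics
{'clock': 0.0, 'joint_pos': array([ 1.22038773,  0.33291319, -0.0647001 ,  1.46095354,  0.02159397,
        1.34992434, -0.08852628]), 'joint_velocities': array([-0.00083993, -0.00076554,  0.00046199,  0.00037849, -0.00014349,
        0.00112604, -0.00034611]), 'tau': array([ 9.89557338e-04, -6.25447655e+01,  4.98011615e-02, -3.91599727e+01,
        1.62143289e-02,  1.00646235e-02,  1.19640899e-05]), 'position': array([ 0.20108206, -0.59130266,  0.19668435]), 'ee_rot': array([ 9.86597967e-01,  1.63168277e-01, -1.54351314e-04, -7.35536595e-04]), 'ft_force': array([ 0.6345381 , -0.03108409, -0.00470372]), 'torque': array([ 0.01949339, -0.03635713,  0.00310896]), 'grip_width': 0.9987246446785131}
```

View pics/t0.png

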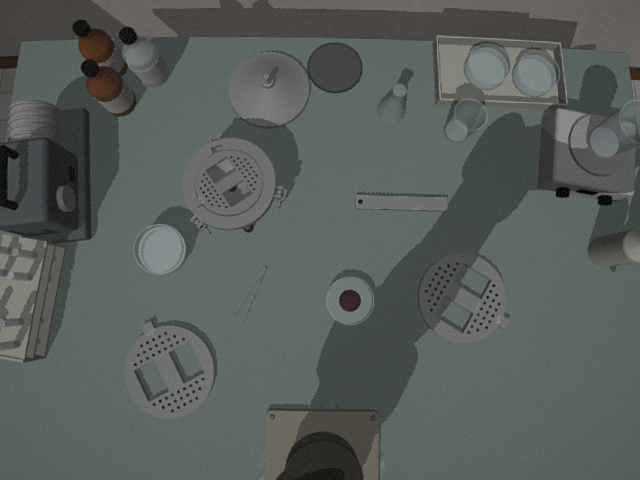

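View pics/s0.png

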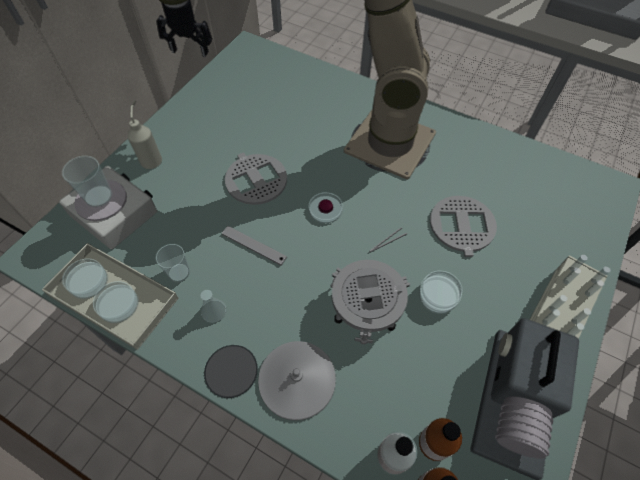

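Three things look like the drain plate. In top: in the stand at (229,183), and two larger loose plates at (170,370) and (462,298). The smallest is the one in the stand. The straightedge is at (402,202) with its hole at (361,201), the flask at (394,105), the beaker at (465,120) and the dish stack at (160,250).

```bash
python3 - <<'E'
from h import *
X=cloud('t0')
for n,u,v in [('stand rim',200,160),('se',402,202),('seL',361,195),('seR',445,203),('pl2',170,340),('bench',320,230),('flask',394,105),('dish',160,250),('beak',465,120)]:
    print(n,np.nanmedian(X[v-2:v+3,u-2:u+3].reshape(-1,3),0).round(4))
# rim fit
m=(X[...,2]>.097)&(X[...,2]<.104)
vv,uu=np.nonzero(m); s=(abs(uu-230)<60)&(abs(vv-183)<60)
P=X[vv[s],uu[s]]; print(len(P)); 
(c,r,_)=cv2.minAreaRect(P[:,:2].astype(np.float32)); print(c,r)
c2=cv2.minEnclosingCircle(P[:,:2].astype(np.float32)); print(c2)
topdown('t0',c[0],c[1],.12,.1,'r0')
E
```

```text
stand rim [0.6097 0.2528 0.0997]
se [ 0.5508 -0.1664  0.0097]
seL [ 0.5644 -0.0773  0.0092]
seR [ 0.5503 -0.2605  0.0101]
pl2 [0.2498 0.3193 0.0116]
bench [ 4.879e-01  1.020e-02 -4.000e-04]
flask [ 0.7513 -0.1432  0.0598]
dish [0.4347 0.3415 0.0384]
beak [ 0.7407 -0.3119  0.0164]
4445
(0.56437748670578, 0.1936500072479248) (0.18324387073516846, 0.18246567249298096)
((0.564932107925415, 0.1936822086572647), 0.09268838912248611)
```

View pics/r0.png

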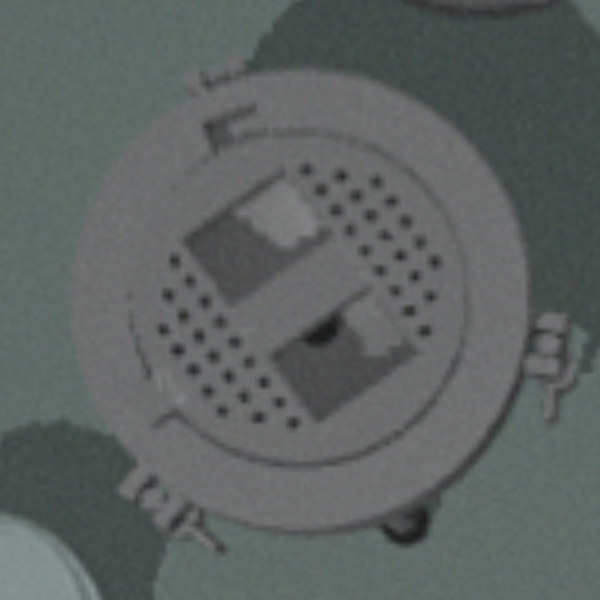

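```bash
cat >> h.py <<'E'
def plan(pos,yaw,n):
    """rows: straight line in world to pos and jaw(y)-yaw deg; tool pointing down"""
    o=manip.get_obs();R=Ro.from_quat(o['ee_rot']).as_matrix()
    y0=np.degrees(np.arctan2(R[1,1],R[0,1]));d=(yaw-y0+90)%180-90
    if isinstance(n,str): d=(yaw-y0+180)%360-180; n=int(n)
    print('y0',y0.round(2),'turn',d.round(2),'pos',o['position'].round(4),'tilt',np.degrees(R[:2,2]).round(2))
    D=(np.array(pos)-o['position'])/n
    for i in range(n):
        r=R@Ro.from_euler('z',-d*i/n,degrees=True).as_matrix()
        print((r.T@D).round(4).tolist(), -round(d/n,2))
E
python3 - <<'E'
from h import *
print(np.array(viewer.calibration('wrist')['T_tool_cam']).round(3).tolist())
o=manip.get_obs()
plan([.5,.1,.38],33,'15')
E
```

```text
[[0.002, -0.964, -0.265, 0.067], [1.0, 0.002, 0.001, 0.001], [-0.001, -0.265, 0.964, -0.178], [0.0, 0.0, 0.0, 1.0]]
y0 -71.21 turn 104.21 pos [ 0.2011 -0.5914  0.1968] tilt [-0.03  0.07]
[0.0337, -0.0372, -0.0122] -6.95
[0.038, -0.0329, -0.0122] -6.95
[0.0417, -0.0281, -0.0122] -6.95
[0.0447, -0.0228, -0.0122] -6.95
[0.0472, -0.0172, -0.0122] -6.95
[0.0489, -0.0114, -0.0122] -6.95
[0.0499, -0.0054, -0.0122] -6.95
[0.0502, 0.0007, -0.0122] -6.95
[0.0498, 0.0068, -0.0122] -6.95
[0.0486, 0.0127, -0.0122] -6.95
[0.0467, 0.0185, -0.0122] -6.95
[0.0441, 0.024, -0.0122] -6.95
[0.0409, 0.0292, -0.0122] -6.95
[0.037, 0.0339, -0.0122] -6.95
[0.0327, 0.0381, -0.0122] -6.95
```

```bash
python3 - <<'E'
from h import *
plan([.55,.21,.26],33,'16')
E
```

```text
y0 -71.21 turn 104.21 pos [ 0.2011 -0.5914  0.1968] tilt [-0.03  0.07]
[0.0368, -0.0404, -0.0039] -6.51
[0.0411, -0.036, -0.0039] -6.51
[0.0449, -0.0311, -0.0039] -6.51
[0.0482, -0.0258, -0.0039] -6.51
[0.0508, -0.0201, -0.0039] -6.51
[0.0527, -0.0143, -0.0039] -6.51
[0.054, -0.0082, -0.0039] -6.51
[0.0546, -0.002, -0.0039] -6.51
[0.0545, 0.0042, -0.0039] -6.51
[0.0536, 0.0104, -0.0039] -6.51
[0.0521, 0.0164, -0.0039] -6.51
[0.0499, 0.0222, -0.0039] -6.51
[0.0471, 0.0277, -0.0039] -6.51
[0.0436, 0.0329, -0.0039] -6.51
[0.0396, 0.0376, -0.0039] -6.51
[0.0351, 0.0419, -0.0039] -6.51
```

Request:
move_arm(
  deltas=[
    [0.037,-0.04,-0.01,0,0,-6.5,1],
    [0.041,-0.036,-0.01,0,0,-6.5,1],
    [0.045,-0.031,-0.01,0,0,-6.5,1],
    [0.048,-0.026,-0.01,0,0,-6.5,1],
    [0.051,-0.02,-0.01,0,0,-6.5,1],
    [0.053,-0.014,-0.01,0,0,-6.5,1],
    [0.054,-0.008,0,0,0,-6.5,1],
    [0.055,-0.002,0,0,0,-6.5,1],
    [0.054,0.004,0,0,0,-6.5,1],
    [0.054,0.01,0,0,0,-6.5,1],
  ],
)

```text
clock: 1.35
position: [0.4204, -0.0893, 0.2574]
ee_rot: [0.743, 0.669, -0.0, 0.0]
ft_force: [0.7, -0.6, -1.1]
grip_width: 0.995
```

Request:
move_arm(
  deltas=[
    [0.052,0.016,0,0,0,-6.5,1],
    [0.05,0.022,0,0,0,-6.5,1],
    [0.047,0.028,0,0,0,-6.5,1],
    [0.044,0.033,0,0,0,-6.5,1],
    [0.04,0.038,0,0,0,-6.5,1],
    [0.035,0.042,0,0,0,-6.5,1],
    [0,0,0,0,0,0,1],
  ],
)

```text
clock: 2.22
position: [0.5513, 0.2145, 0.2559]
ee_rot: [0.475, 0.88, 0.0, -0.002]
ft_force: [-0.8, -0.2, -0.3]
grip_width: 1.002
```

```bash
python3 - <<'E'
from h import *
o=manip.get_obs();print(o['clock'],o['joint_pos'].round(2),o['position'])
snap('wrist','w0')
plan([.55,.21,.26],33,3)
E
```

```text
2.225 [ 0.26  0.37 -0.92  1.42  0.29  1.5  -0.07] [0.55127385 0.21454856 0.25585946]
y0 32.98 turn 0.02 pos [0.5515 0.212  0.2563] tilt [-0.15  0.07]
[-0.0003, -0.0008, -0.0012] -0.01
[-0.0003, -0.0008, -0.0012] -0.01
[-0.0003, -0.0008, -0.0012] -0.01
```

View pics/w0.png

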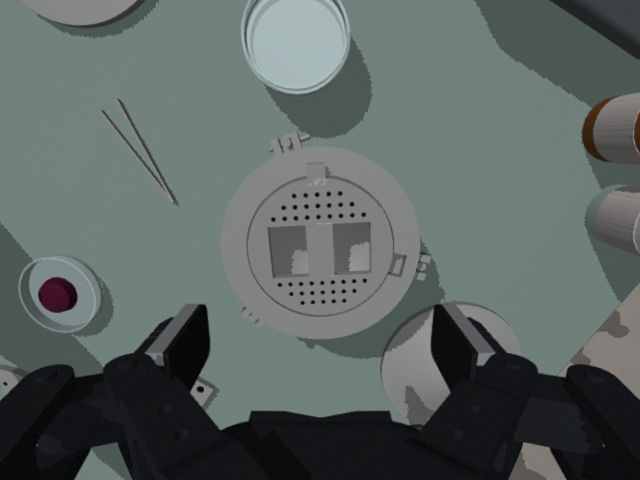

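```bash
python3 - <<'E'
from h import *
X=cloud('w0'); m=(X[...,2]>.097)&(X[...,2]<.103)&(np.hypot(X[...,0]-.5644,X[...,1]-.1937)<.1)
P=X[m];P=P[np.hypot(P[:,0]-.5644,P[:,1]-.1937)>.068]
print(len(P),P.mean(0), cv2.minEnclosingCircle(P[:,:2].astype(np.float32)), cv2.minAreaRect(P[:,:2].astype(np.float32)))
topdown('w0',.5644,.1937,.105,.1,'r1',760)
E
```

```text
13073 [0.56339363 0.19417128 0.10114084] ((0.5661808252334595, 0.19179262220859528), 0.09234406799077988) ((0.5661572217941284, 0.19155117869377136), (0.18347646296024323, 0.1830074042081833), 31.621810913085938)
```

View pics/r1.png

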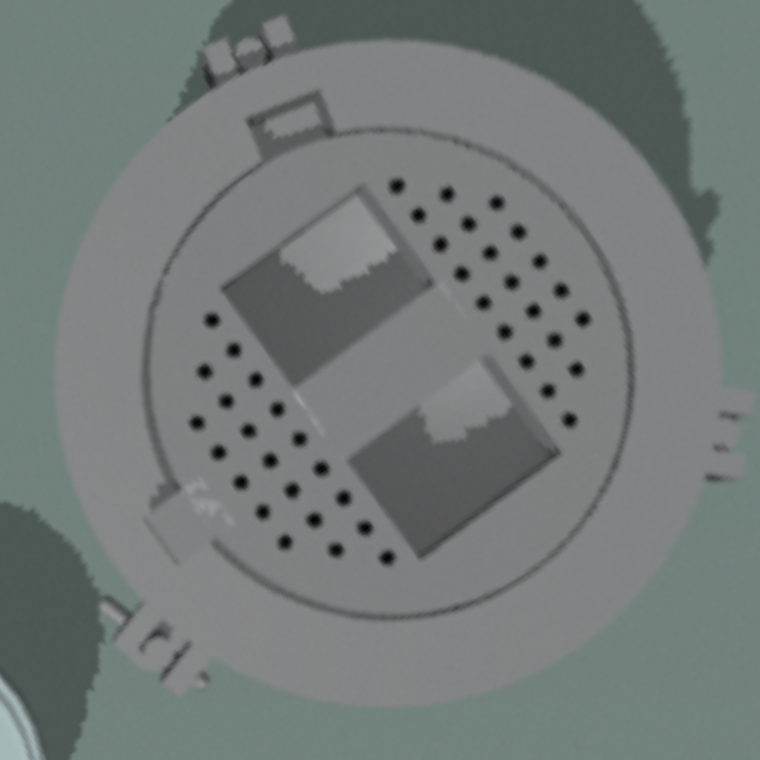

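The wrist view shows one notch at (397,265) and the key on the rim at (317,170). That is about 105° clockwise from key to notch, more than the 0.45–1.15 rad (26–66°) in the text. The top view says the same, so I go by the pictures. Next I move over the bar.

```bash
python3 - <<'E'
from h import *
plan([.5662,.1912,.145],36.3,4)
E
```

```text
y0 32.98 turn 3.32 pos [0.5515 0.212  0.2563] tilt [-0.15  0.07]
[-0.0064, 0.0003, 0.0278] -0.83
[-0.0064, 0.0002, 0.0278] -0.83
[-0.0064, 0.0001, 0.0278] -0.83
[-0.0064, 0.0, 0.0278] -0.83
```

Request:
move_arm(
  deltas=[
    [-0.0064,0,0.028,0,0,-0.83,0.15],
    [-0.0064,0,0.028,0,0,-0.83,0.15],
    [-0.0064,0,0.028,0,0,-0.83,0.15],
    [-0.0064,0,0.028,0,0,-0.83,0.15],
    [0,0,0,0,0,0,0.15],
  ],
  force=40,
)

```text
clock: 2.9
position: [0.5657, 0.186, 0.1439]
ee_rot: [0.455, 0.891, -0.002, -0.001]
ft_force: [-0.1, -0.6, 0.4]
grip_width: 0.574
```

```bash
python3 - <<'E'
from h import *
snap('wrist','w1')
plan([.5662,.1912,.082],36.3,4)
for h in (.103,):
  o=manip.get_obs();R=Ro.from_quat(o['ee_rot']).as_matrix();p=o['position']
  topdown('w1',p[0],p[1],.105,h,'r2',760)
E
```

```text
y0 35.95 turn 0.35 pos [0.5663 0.1873 0.1456] tilt [-0.04 -0.06]
[0.0008, 0.0006, 0.0159] -0.09
[0.0008, 0.0006, 0.0159] -0.09
[0.0008, 0.0006, 0.0159] -0.09
[0.0008, 0.0006, 0.0159] -0.09
```

View pics/w1.png

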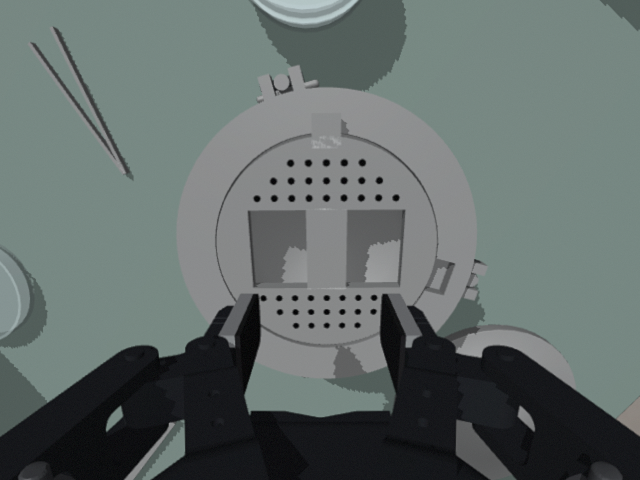

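View pics/r2.png

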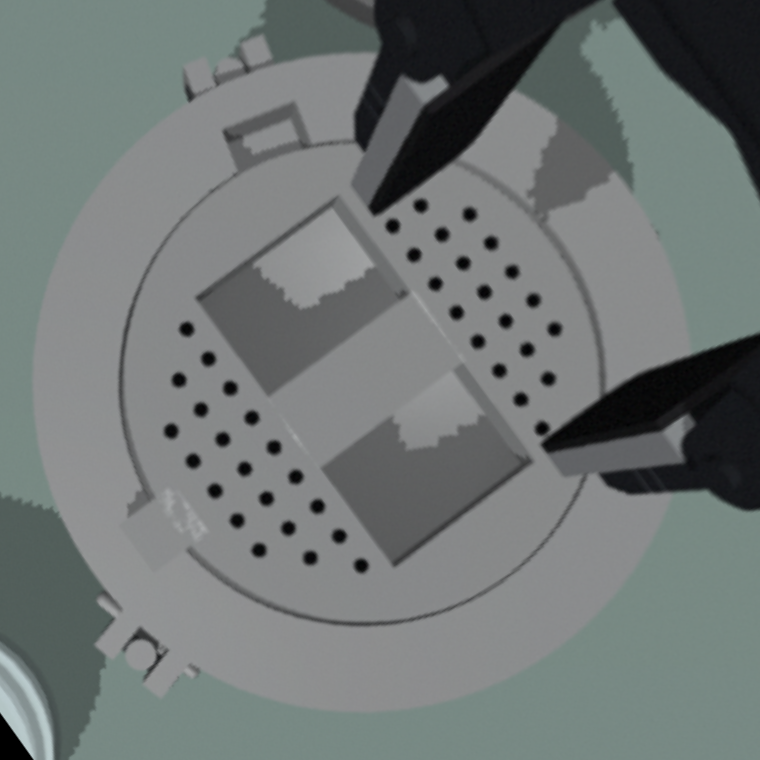

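Request:
move_arm(
  deltas=[
    [0.0033,0.0024,0.01,0,0,0,0.15],
    [0,0,0.018,0,0,0,0.15],
    [0,0,0.018,0,0,0,0.15],
    [0,0,0.016,0,0,0,0.15],
    [0,0,0,0,0,0,0.15],
  ],
)

```text
clock: 3.58
position: [0.5655, 0.1924, 0.0817]
ee_rot: [0.453, 0.891, -0.001, -0.001]
ft_force: [0.2, -0.2, 0.4]
grip_width: 0.574
```

```bash
python3 - <<'E'
from h import *
snap('wrist','w2')
plan([.566,.191,.082],35.8,1)
print(manip.get_obs()['ft_force'])
E
```

```text
y0 36.1 turn -0.3 pos [0.5661 0.1928 0.0829] tilt [-0.07 -0.01]
[-0.0014, -0.0011, 0.0009] 0.3
[ 0.49520745 -0.23226361  1.00160736]
```

View pics/w2.png

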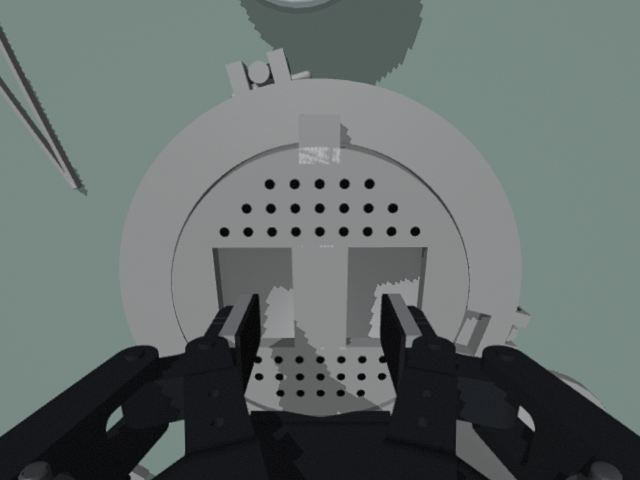

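```bash
python3 - <<'E'
from h import *
z=load('w2');X=cloud('w2')
for u,v in [(320,300),(250,300),(240,320),(390,300),(256,296),(255,330),(225,330),(320,330),(270,300),(320,160)]:
    print(u,v,X[v,u].round(4), (np.linalg.inv(z['W']@np.linalg.inv(np.array(viewer.calibration('wrist')['T_tool_cam'])))@np.append(X[v,u],1))[:3].round(4))
E
```

```text
320 300 [0.5665 0.1911 0.1037] [-0.0016 -0.0001 -0.022 ]
250 300 [0.5387 0.1849 0.1301] [ 0.0098 -0.0262 -0.0483]
240 320 [0.5385 0.1847 0.1468] [ 0.0098 -0.0266 -0.0649]
390 300 [0.5809 0.2158 0.1301] [ 0.0099  0.026  -0.0484]
256 296 [0.5399 0.1866 0.1279] [ 0.0104 -0.0243 -0.0461]
255 330 [0.5467 0.1768 0.1324] [-0.0015 -0.0245 -0.0506]
225 330 [0.5359 0.1823 0.1529] [ 0.0094 -0.0301 -0.0711]
320 330 [0.5756 0.1786 0.1028] [-0.0171 -0.     -0.0211]
270 300 [0.553  0.1634 0.0709] [-0.016  -0.0272  0.0109]
320 160 [0.5302 0.2407 0.1092] [ 0.0599 -0.0002 -0.0274]
```

```bash
python3 - <<'E'
from h import *
snap('scene','s1'); z=load('s1')
im=z['p'][220:360,280:480]; cv2.imwrite('pics/s1c.png',cv2.resize(im,(800,560),interpolation=cv2.INTER_CUBIC)[:,:,::-1])
print(z['K'],load('w2')['K'])
E
```

```text
[467.77980832 467.77980832 323.82948337 235.41733388] [375.19675385 375.19675385 319.91704523 246.6150063 ]
```

View pics/s1c.png

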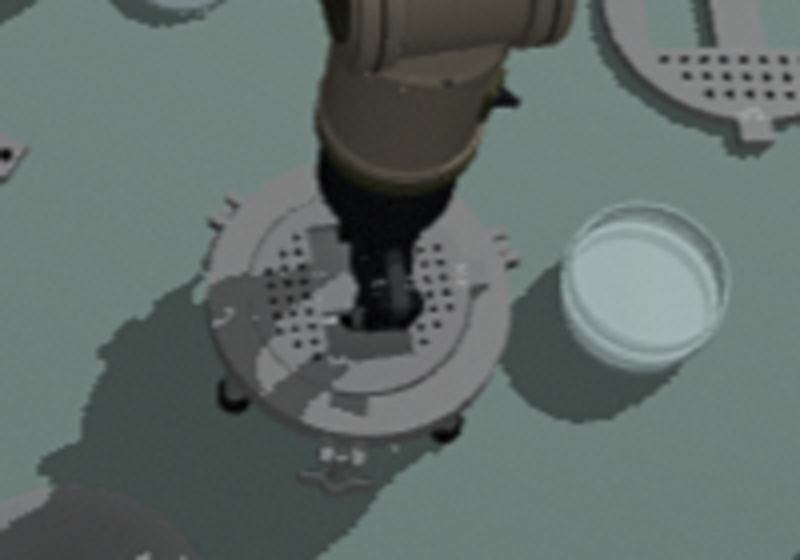

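```bash
python3 - <<'E'
from h import *
X=cloud('s1')
# crop px (u=280+cx/4, v=220+cy/4)
for v in range(290,309,2):
    print(v,[tuple((X[v,u]*1000).round().astype(int)) if np.isfinite(X[v,u,0]) else None for u in (366,370,374,378,382)])
o=manip.get_obs();p=o['position'];R=Ro.from_quat(o['ee_rot']).as_matrix()
for dz in (-.045,-.03,-.01,0): print(dz,proj('s1',p+R@np.array([0,.025,dz])),proj('s1',p+R@np.array([0,-.025,dz])))
E
```

```text
290 [(np.int64(564), np.int64(182), np.int64(100)), (np.int64(599), np.int64(201), np.int64(183)), (np.int64(557), np.int64(200), np.int64(105)), (np.int64(609), np.int64(221), np.int64(223)), (np.int64(547), np.int64(217), np.int64(104))]
292 [(np.int64(569), np.int64(185), np.int64(101)), (np.int64(600), np.int64(203), np.int64(177)), (np.int64(612), np.int64(214), np.int64(211)), (np.int64(613), np.int64(223), np.int64(221)), (np.int64(603), np.int64(229), np.int64(210))]
294 [(np.int64(574), np.int64(187), np.int64(101)), (np.int64(601), np.int64(204), np.int64(170)), (np.int64(621), np.int64(217), np.int64(221)), (np.int64(616), np.int64(225), np.int64(220)), (np.int64(613), np.int64(232), np.int64(221))]
296 [(np.int64(580), np.int64(190), np.int64(103)), (np.int64(604), np.int64(206), np.int64(167)), (np.int64(626), np.int64(220), np.int64(222)), (np.int64(620), np.int64(227), np.int64(219)), (np.int64(616), np.int64(234), np.int64(220))]
298 [(np.int64(583), np.int64(192), np.int64(99)), (np.int64(598), np.int64(205), np.int64(142)), (np.int64(627), np.int64(221), np.int64(21
[... 842 characters left out ...]
197), np.int64(64)), (np.int64(583), np.int64(206), np.int64(67)), (np.int64(580), np.int64(215), np.int64(71)), (np.int64(574), np.int64(223), np.int64(68)), (np.int64(582), np.int64(234), np.int64(98))]
308 [(np.int64(591), np.int64(200), np.int64(65)), (np.int64(587), np.int64(208), np.int64(67)), (np.int64(583), np.int64(217), np.int64(68)), (np.int64(579), np.int64(226), np.int64(70)), (np.int64(576), np.int64(235), np.int64(74))]
-0.045 [[372.49583713 297.21224824]] [[368.84166899 278.24431161]]
-0.03 [[371.84816736 299.84870027]] [[368.24937171 281.03053203]]
-0.01 [[371.00735262 303.27191607]] [[367.47999459 284.65032907]]
0 [[370.59636384 304.94539737]] [[367.10374005 286.42078433]]
```

Request:
move_arm(
  deltas=[
    [0,0,0,0,0,0,-1],
    [0,0,0,0,0,0,-1],
    [0,0,0,0,0,0,-1],
    [0,0,0,0,0,0,-1],
    [0,0,0,0,0,0,-1],
  ],
  force=20,
)

```text
clock: 4.3
position: [0.5665, 0.1928, 0.0835]
ee_rot: [0.453, 0.891, -0.0, 0.0]
ft_force: [-1.1, 1.0, -0.2]
grip_width: 0.001
```

```bash
python3 - <<'E'
from h import *
snap('wrist','w3')
z=load('w3');X=cloud('w3');A=np.array(viewer.calibration('wrist')['T_tool_cam'])@np.linalg.inv(z['W'])
Y=X@A[:3,:3].T+A[:3,3]
np.save('pics/w3t.npy',Y)
for u,v in [(320,260),(310,260),(300,270),(310,280),(320,300),(290,300),(290,320),(280,340),(250,340),(320,350)]: print(u,v,Y[v,u].round(4))
E
```

```text
320 260 [ 0.0172 -0.0001 -0.0222]
310 260 [ 0.017  -0.0045 -0.0214]
300 270 [ 0.0125 -0.0089 -0.0218]
310 280 [ 0.0076 -0.0045 -0.0212]
320 300 [ 0.0096 -0.0001 -0.0478]
290 300 [-0.0177 -0.0166  0.0149]
290 320 [ 0.0056 -0.0108 -0.0562]
280 340 [ 0.0112 -0.0117 -0.0803]
250 340 [-0.0259 -0.034  -0.0149]
320 350 [ 0.0033 -0.0001 -0.0726]
```

View pics/w3.png

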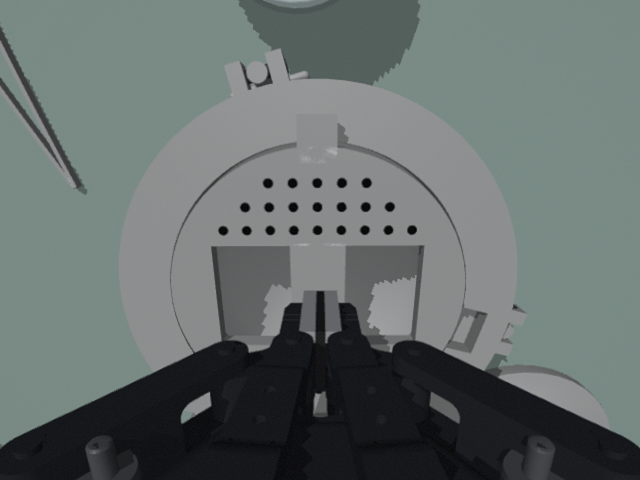

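```bash
python3 - <<'E'
import numpy as np
Y=np.load('pics/w3t.npy')
for v in range(284,312,3): print(v,[tuple((Y[v,u]*1000).round(1)) for u in (308,314,329,335)])
# wide silhouettes: knuckle
for u,v in [(240,350),(230,345),(210,360),(290,340),(290,310)]: print(u,v,Y[v,u].round(4))
E
```

```text
284 [(np.float64(5.8), np.float64(-5.4), np.float64(-21.3)), (np.float64(5.6), np.float64(-2.7), np.float64(-20.9)), (np.float64(5.5), np.float64(4.0), np.float64(-20.5)), (np.float64(5.7), np.float64(6.6), np.float64(-21.0))]
287 [(np.float64(4.3), np.float64(-5.4), np.float64(-21.2)), (np.float64(3.7), np.float64(-2.8), np.float64(-19.7)), (np.float64(4.3), np.float64(3.9), np.float64(-21.2)), (np.float64(4.2), np.float64(6.6), np.float64(-20.9))]
290 [(np.float64(2.7), np.float64(-5.4), np.float64(-20.7)), (np.float64(2.9), np.float64(-2.7), np.float64(-21.2)), (np.float64(3.0), np.float64(4.0), np.float64(-21.4)), (np.float64(2.6), np.float64(6.7), np.float64(-20.5))]
293 [(np.float64(9.9), np.float64(-4.8), np.float64(-41.7)), (np.float64(10.0), np.float64(-2.4), np.float64(-42.0)), (np.float64(9.6), np.float64(3.4), np.float64(-40.9)), (np.float64(10.0), np.float64(5.7), np.float64(-41.9))]
296 [(np.float64(9.8), np.float64(-4.7), np.float64(-44.4)), (np.float64(9.6), np.float64(-2.4), np.float64(-43.9)), (np.float64(10.2), np.float64(3.3), np.float64(-45.2)), (np.float64(10.3)
[... 656 characters left out ...]
oat64(-53.4)), (np.float64(9.9), np.float64(5.3), np.float64(-52.8))]
308 [(np.float64(10.0), np.float64(-4.3), np.float64(-55.7)), (np.float64(10.0), np.float64(-2.2), np.float64(-55.6)), (np.float64(10.2), np.float64(3.1), np.float64(-56.2)), (np.float64(10.1), np.float64(5.2), np.float64(-56.0))]
311 [(np.float64(9.9), np.float64(-4.3), np.float64(-57.9)), (np.float64(10.2), np.float64(-2.2), np.float64(-58.6)), (np.float64(10.2), np.float64(3.0), np.float64(-58.5)), (np.float64(10.1), np.float64(5.1), np.float64(-58.4))]
240 350 [ 0.0116 -0.022  -0.0867]
230 345 [ 0.0119 -0.0252 -0.0846]
210 360 [ 0.0108 -0.0294 -0.0904]
290 340 [ 0.0122 -0.0087 -0.0821]
290 310 [ 0.0064 -0.0112 -0.0497]
```

The depth picture puts the shut fingertips about 41 mm behind the reported TCP, not at it. Closing there gripped nothing, which agrees. So I will take the true tip height as the reported z + 0.041 and descend further.

Request:
move_arm(
  deltas=[
    [0,0,0,0,0,0,0.15],
    [0,0,0,0,0,0,0.15],
    [0,0,0,0,0,0,0.15],
    [0,0,0.01,0,0,0,0.15],
    [0,0,0.01,0,0,0,0.15],
    [0,0,0.01,0,0,0,0.15],
  ],
  force=40,
)

```text
clock: 5.1
position: [0.5662, 0.1927, 0.0524]
ee_rot: [0.453, 0.891, -0.0, -0.0]
ft_force: [-0.2, 0.5, -0.6]
grip_width: 0.577
```

```bash
python3 - <<'E'
from h import *
snap('wrist','w4')
o=manip.get_obs();print(o['position'],o['ft_force'])
E
```

```text
[0.56552299 0.19233619 0.05107667] [-1.28310239 -0.46174072 -1.17566205]
```

View pics/w4.png

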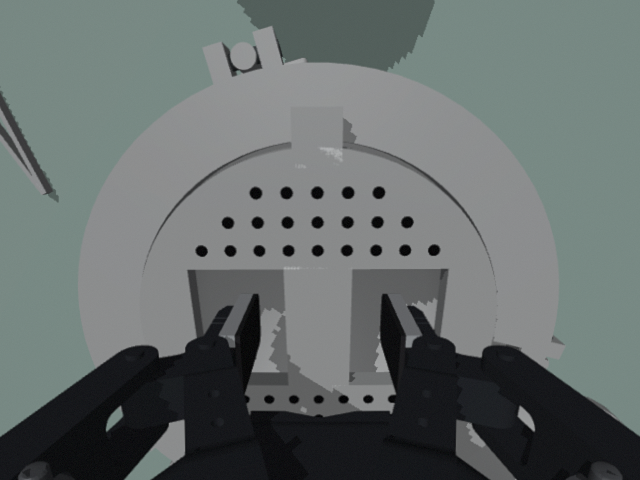

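The fingers now stand over the slots, with the bar at columns 283–351 and the pads at 258 and 383. I go 12 mm lower and close.

Request:
move_arm(
  deltas=[
    [0,-0.001,0.006,0,0,0,0.15],
    [0,0,0.006,0,0,0,0.15],
    [0,0,0,0,0,0,-0.6],
    [0,0,0,0,0,0,-1],
    [0,0,0,0,0,0,-1],
    [0,0,0,0,0,0,-1],
  ],
  force=40,
)

```text
clock: 5.9
position: [0.5657, 0.1923, 0.0416]
ee_rot: [0.453, 0.891, 0.0, 0.0]
ft_force: [-0.5, -0.4, -1.0]
grip_width: 0.275
```

```bash
python3 - <<'E'
from h import *
snap('wrist','w5')
o=manip.get_obs();print(o['position'],o['ft_force'],o['grip_width'],o['joint_pos'].round(2))
E
```

```text
[0.56568755 0.19230924 0.04156419] [-0.57897943 -0.3093749  -0.48250418] 0.2753245471468576 [ 0.25  0.55 -0.84  1.67  0.45  1.12 -0.09]
```

View pics/w5.png

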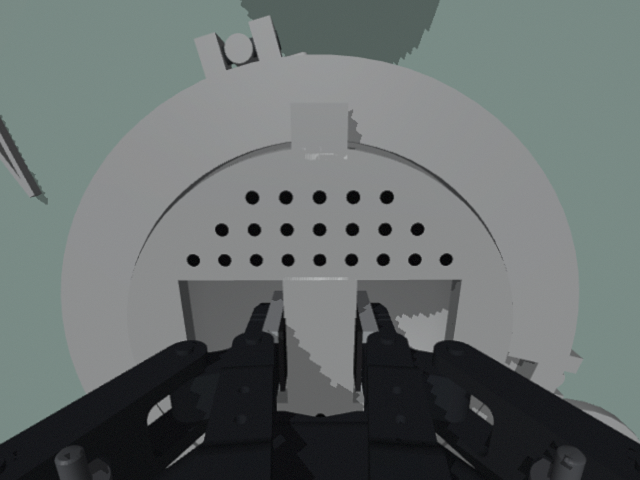

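The bar is gripped at 23.4 mm. I turn clockwise, which is +wz because the tool z points down.

Request:
move_arm(
  deltas=[
    [0,0,0,0,0,5,-1],
    [0,0,0,0,0,6,-1],
    [0,0,0,0,0,6,-1],
    [0,0,0,0,0,6,-1],
    [0,0,0,0,0,6,-1],
  ],
)

```text
clock: 6.58
position: [0.5657, 0.1923, 0.0416]
ee_rot: [0.663, 0.748, 0.0, 0.0]
ft_force: [-0.1, 0.1, -1.0]
grip_width: 0.273
```

```bash
python3 - <<'E'
from h import *
o=manip.get_obs();print(o['position'],o['ft_force'],o['torque'],o['grip_width'],o['joint_pos'].round(2))
E
```

```text
[0.56570962 0.1922813  0.04160158] [-0.09954841  0.05411683 -1.00089211] [0.00675735 0.03828442 0.13268278] 0.2725932723479023 [ 0.18  0.52 -0.74  1.68  0.38  1.1  -0.55]
```

Request:
move_arm(
  deltas=[
    [0,0,0,0,0,7,-1],
    [0,0,0,0,0,8,-1],
    [0,0,0,0,0,8,-1],
    [0,0,0,0,0,8,-1],
    [0,0,0,0,0,8,-1],
    [0,0,0,0,0,8,-1],
    [0,0,0,0,0,8,-1],
    [0,0,0,0,0,7,-1],
    [0,0,0,0,0,0,-1],
  ],
)

```text
clock: 7.7
position: [0.5657, 0.1923, 0.0416]
ee_rot: [0.953, 0.302, 0.0, 0.0]
ft_force: [-0.1, 0.1, -0.8]
grip_width: 0.273
```

```bash
python3 - <<'E'
from h import *
snap('wrist','w6')
o=manip.get_obs();print(o['position'],o['ft_force'],o['torque'],o['grip_width'],o['joint_pos'].round(2))
plan([.566,.192,.0416],0,1)
topdown('w6',.566,.192,.105,.102,'r6',760)
E
```

```text
[0.56565583 0.19231043 0.04157402] [ 0.21874292 -0.49185062 -0.81929258] [ 0.00757053 -0.06309799 -0.04810852] 0.2745866040832383 [ 0.03  0.46 -0.54  1.68  0.27  1.07 -1.55]
y0 -54.74 turn 54.74 pos [0.5657 0.1923 0.0416] tilt [ 0.01 -0.01]
[0.0001, 0.0005, -0.0] -54.74
```

View pics/w6.png

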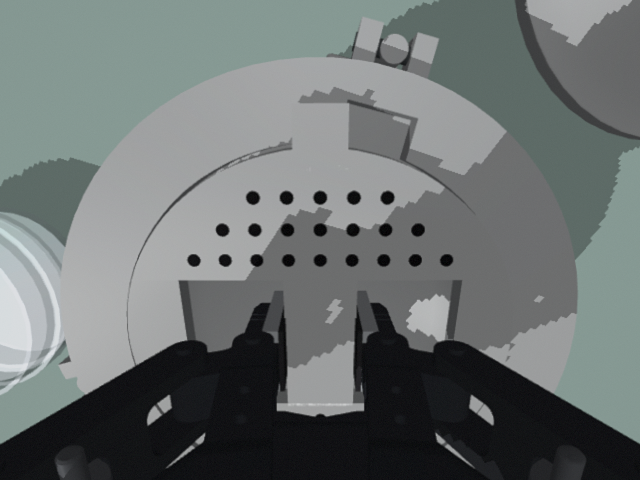

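View pics/r6.png

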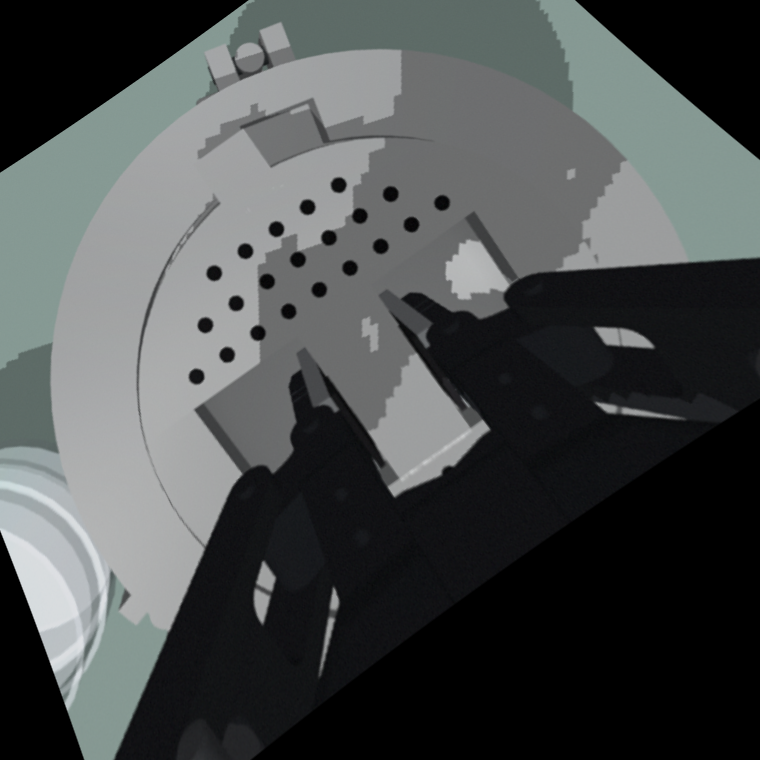

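```bash
python3 - <<'E'
from h import *
a=load('w1')['p'][240:310,400:500];b=load('w6')['p'][80:180,270:440]
a=cv2.resize(a,(800,560),interpolation=cv2.INTER_CUBIC);cv2.imwrite('pics/n1.png',a[:,:,::-1])
b=cv2.resize(b,(765,450),interpolation=cv2.INTER_CUBIC);cv2.imwrite('pics/n6.png',b[:,:,::-1])
E
```

```text
(no output)
```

View pics/n1.png

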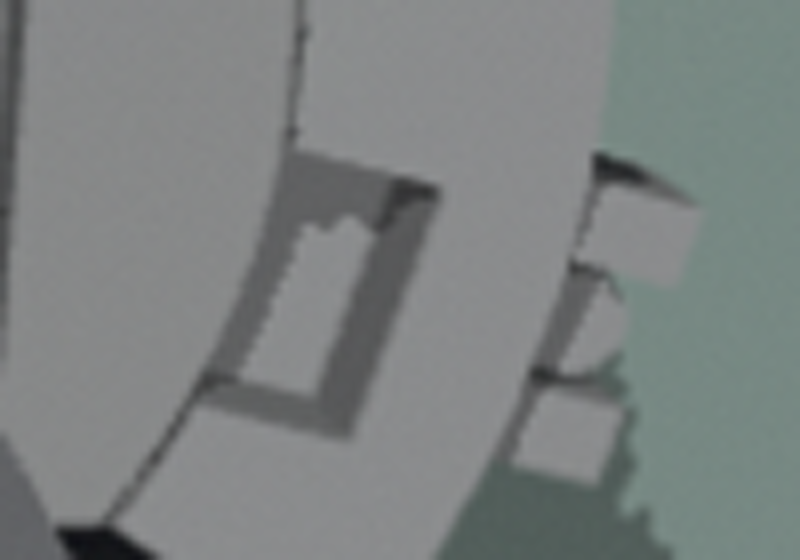

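View pics/n6.png

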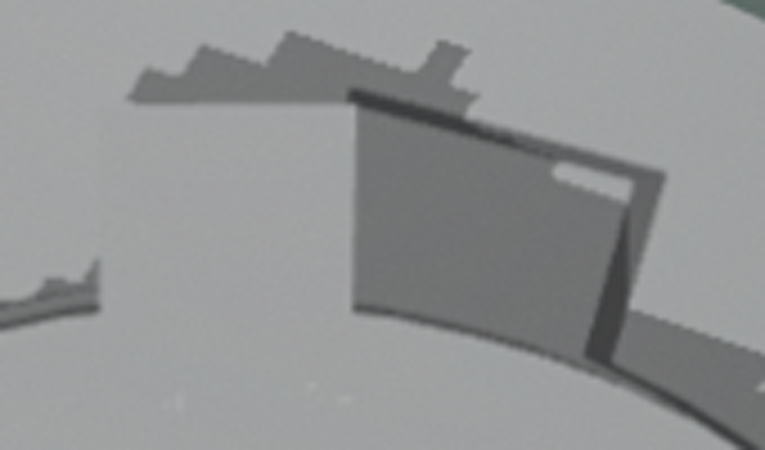

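```bash
python3 - <<'E'
from h import *
C=np.array([.5660,.1918])
q=[ray('w1',*p,.1)[:2] for p in [(455.1,263.5),(443.9,294.6),(436.3,258.8),(425.6,289.4)]]
q=np.array(q);print((q*1000).round(1))
for d in (q[0]-q[2],q[1]-q[3]): print(np.degrees(np.arctan2(d[1],d[0])),np.linalg.norm(d))
d=q[0]-q[1];print('perp',np.degrees(np.arctan2(d[1],d[0]))-90,np.linalg.norm(d))
a=np.array([ray('w6',417.8,118.4,.1),ray('w6',408,152,.1)])[:,:2];d=a[0]-a[1]
print('w6 edge',np.degrees(np.arctan2(d[1],d[0])),(a*1000).round(1))
k=np.array([ray('w6',348.9,102.2,.108),ray('w6',292.2,102.9,.108)])[:,:2]
print('key',(k*1000).round(1),np.linalg.norm(k[0]-k[1]))
# rim centre from w6 depth
X=cloud('w6');m=(abs(X[...,2]-.1)<.003);P=X[m][:,:2]
from scipy.optimize import least_squares
# rim outer edge: fit by rim px
import numpy as np
r=np.hypot(*(P-C).T);P=P[(r>.07)&(r<.1)]
th=np.arctan2(*(P-C).T[::-1]);b=np.digitize(th,np.linspace(-np.pi,np.pi,73))
E=np.array([P[b==i][np.argmax(np.hypot(*(P[b==i]-C).T))] for i in np.unique(b) if (b==i).sum()>50])
E=E[abs(np.hypot(*(E-C).T)-.092)<.004]
s=least_squares(lambda c:np.hypot(*(E-c[:2]).T)-.092,C,loss='soft_l1',f_scale=.001);print('rim c',s.x,len(E))
for c in (s.x,C):
  km=k.mean(0)-c; print('key ang',np.degrees(np.arctan2(km[1],km[0])),np.linalg.norm(km))
  v=a[0]-c; print('corner ang',np.degrees(np.arctan2(v[1],v[0])),np.linalg.norm(v),'notch',np.degrees(np.arctan2(v[1],v[0])+np.arcsin(.011/np.linalg.norm(v))))
E
```

```text
[[637.2 230.7]
 [645.3 210.8]
 [625.6 226.1]
 [633.4 206.6]]
21.788771239457375 0.012510477617911346
19.425901794874385 0.012610308436322751
perp 22.12139986294919 0.021506107138834565
w6 edge 21.460289955153073 [[644.4 210.1]
 [634.8 206.3]]
key [[635.  229.9]
 [625.7 242.8]] 0.01588896894092141
rim c [0.56600206 0.19176419] 42
key ang 34.72789160564085 0.07824982748747318
corner ang 13.138096723892291 0.080548136087741 notch 20.987182366295734
key ang 34.705478794319895 0.07823113088197055
corner ang 13.112958746361452 0.0805420137543269 notch 20.962644791446806
```

Request:
move_arm(
  deltas=[
    [0,0,0,0,0,5,-1],
    [0,0,0,0,0,5,-1],
    [0,0,0,0,0,3.8,-1],
    [0,0,0,0,0,0,-1],
  ],
)

```text
clock: 8.25
position: [0.5654, 0.1922, 0.0412]
ee_rot: [0.983, 0.186, -0.0, 0.0]
ft_force: [-0.2, 0.3, -2.8]
grip_width: 0.272
```

```bash
python3 - <<'E'
from h import *
snap('wrist','w7')
o=manip.get_obs();print(o['position'],o['ft_force'],o['torque'],o['grip_width'],o['joint_pos'].round(2))
b=load('w7')['p'][70:190,230:430]
b=cv2.resize(b,(800,480),interpolation=cv2.INTER_CUBIC);cv2.imwrite('pics/n7.png',b[:,:,::-1])
X=cloud('w7');print(X[125,320],X[175,320],X[110,380],X[240,320])
E
```

```text
[0.56540969 0.19227931 0.04128214] [ 0.05006042 -0.4494803  -2.73059046] [ 0.05868935  0.09973811 -0.06387544] 0.26977993906018904 [-0.    0.45 -0.5   1.69  0.24  1.06 -1.77]
[0.63317171 0.2176689  0.10851134] [0.62012366 0.21251126 0.10746145] [0.6442123  0.20268658 0.10049709] [0.60140321 0.2051111  0.10563921]
```

View pics/n7.png

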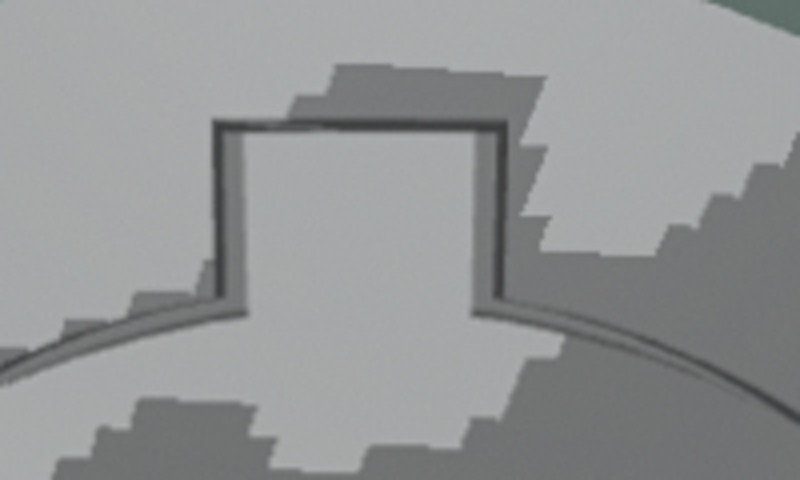

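The key now sits centred over the notch with even gaps both sides, so I let go.

Request:
move_arm(
  deltas=[
    [0,0,0,0,0,0,0.1],
    [0,0,0,0,0,0,0.1],
    [0,0,0,0,0,0,0.1],
    [0,0,0,0,0,0,0.1],
  ],
)

```text
clock: 8.8
position: [0.5658, 0.1923, 0.0416]
ee_rot: [0.983, 0.185, 0.0, 0.0]
ft_force: [-0.6, -0.3, -0.2]
grip_width: 0.552
```

```bash
python3 - <<'E'
from h import *
snap('wrist','w8')
o=manip.get_obs();print(o['position'],o['ft_force'],o['torque'],o['grip_width'])
b=load('w8')['p'][70:190,230:430]
b=cv2.resize(b,(800,480),interpolation=cv2.INTER_CUBIC);cv2.imwrite('pics/n8.png',b[:,:,::-1])
X=cloud('w8');print(X[130,320],X[175,320],X[110,400],X[240,320],X[300,320],X[370,320])
E
```

```text
[0.56575221 0.1922609  0.04156253] [ 0.31575198  0.7820827  -0.52933697] [ 0.01950441 -0.07313562  0.04041617] 0.5481285790812822
[0.63260548 0.21715077 0.0989592 ] [0.61977336 0.2121148  0.09816281] [0.64666945 0.19706532 0.10174472] [0.60015619 0.20441812 0.09932055] [0.58013185 0.19656022 0.09900442] [0.55341051 0.18607345 0.09778169]
```

View pics/w8.png

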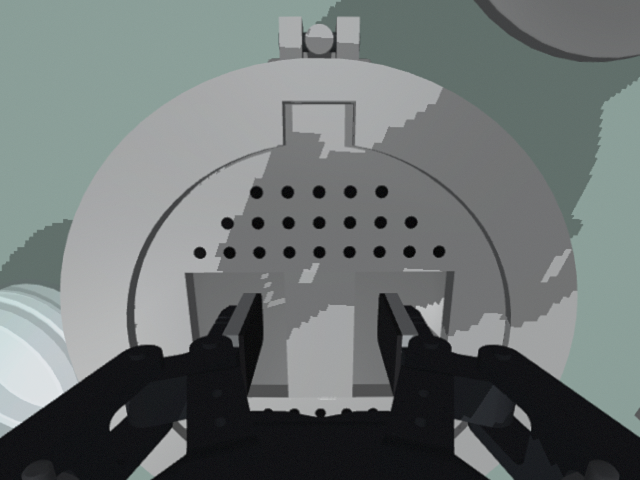

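The plate has dropped level, with its top at about 0.098–0.099 and the key flush in the notch. I retract and measure the straightedge.

Request:
move_arm(
  deltas=[
    [0,0,-0.03,0,0,0,0.1],
    [0,0,-0.05,0,0,0,0.1],
    [0,0,-0.05,0,0,0,0.5],
  ],
)

```text
clock: 9.22
position: [0.5654, 0.1922, 0.1729]
ee_rot: [0.983, 0.185, -0.0, 0.0]
ft_force: [0.1, 1.0, 0.5]
grip_width: 0.741
```

```bash
python3 - <<'E'
from h import *
X=cloud('t0');m=(X[...,2]>.005)&(X[...,2]<.014)
vv,uu=np.nonzero(m);s=(abs(uu-402)<55)&(abs(vv-202)<14)
P=X[vv[s],uu[s]][:,:2].astype(np.float32);print(len(P),P.mean(0),cv2.minAreaRect(P))
for p in [(357,194),(357,209),(447,197),(447,211)]:
    print(ray('t0',*p,.01).round(4))
h=ray('t0',361,201,.01);print('hole',h)
topdown('t0',.553,-.167,.12,.01,'b0')
o=manip.get_obs();print(o['position'],o['joint_pos'].round(2))
E
```

```text
1276 [ 0.5496552 -0.165878 ] ((0.5459772348403931, -0.17528855800628662), (0.050184216350317, 0.21849393844604492), 2.8792941570281982)
[ 0.5665 -0.0686  0.01  ]
[ 0.5334 -0.0686  0.01  ]
[ 0.5638 -0.2655  0.01  ]
[ 0.5326 -0.2645  0.01  ]
hole [ 0.55117972 -0.07725367  0.01      ]
[0.56537118 0.19220331 0.17286144] [ 0.02  0.33 -0.52  1.55  0.17  1.31 -1.73]
```

View pics/b0.png

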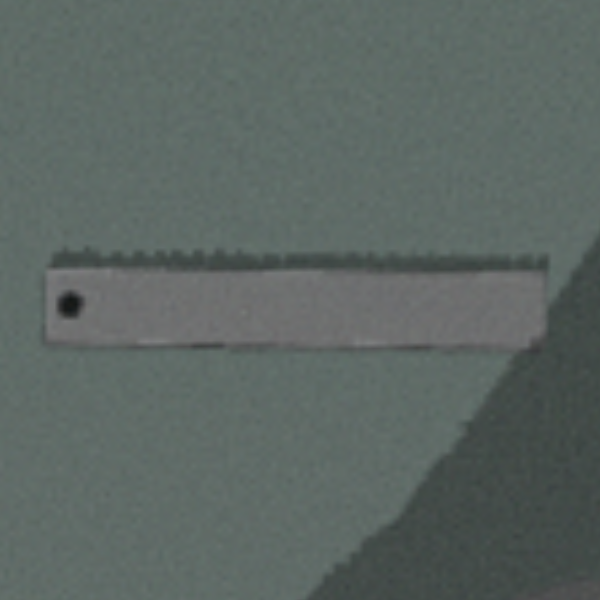

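```bash
python3 - <<'E'
from h import *
plan([.5502,-.1654,.15],0,8)
E
```

```text
y0 -68.68 turn 68.68 pos [0.5654 0.1922 0.1729] tilt [-0.02 -0.01]
[-0.018, 0.041, 0.0029] -8.59
[-0.0239, 0.0378, 0.0029] -8.59
[-0.0293, 0.0338, 0.0029] -8.59
[-0.034, 0.0291, 0.0029] -8.59
[-0.038, 0.0237, 0.0029] -8.59
[-0.0411, 0.0177, 0.0029] -8.59
[-0.0433, 0.0114, 0.0029] -8.59
[-0.0445, 0.0048, 0.0029] -8.59
```

Request:
move_arm(
  deltas=[
    [-0.018,0.041,0.003,0,0,-8.59,1],
    [-0.024,0.038,0.003,0,0,-8.59,1],
    [-0.029,0.034,0.003,0,0,-8.59,1],
    [-0.034,0.029,0.003,0,0,-8.59,0.5],
    [-0.038,0.024,0.003,0,0,-8.59,0.5],
    [-0.041,0.018,0.003,0,0,-8.59,0.5],
    [-0.043,0.011,0.003,0,0,-8.59,0.5],
    [-0.045,0.005,0.003,0,0,-8.59,0.5],
    [0,0,0,0,0,0,0.5],
  ],
)

```text
clock: 10.35
position: [0.5502, -0.1706, 0.1469]
ee_rot: [0.709, 0.706, -0.001, 0.0]
ft_force: [-0.6, -0.0, -0.2]
grip_width: 0.748
```

```bash
python3 - <<'E'
from h import *
snap('wrist','w9')
o=manip.get_obs();print(o['position'],o['ft_force'],o['joint_pos'].round(2))
plan([.5502,-.1654,.15],0,1)
p=load('w9')['W'][:3,3]
topdown('w9',.5502,-.1654,.12,.01,'b9')
E
```

```text
[ 0.5508249  -0.16771365  0.14721062] [0.54884374 1.0945033  0.56373953] [ 0.62  0.3  -0.48  1.64  0.14  1.24  0.11]
y0 -0.19 turn 0.19 pos [ 0.5508 -0.1677  0.1472] tilt [-0.03 -0.  ]
[0.0023, -0.0006, -0.0028] -0.19
```

View pics/w9.png

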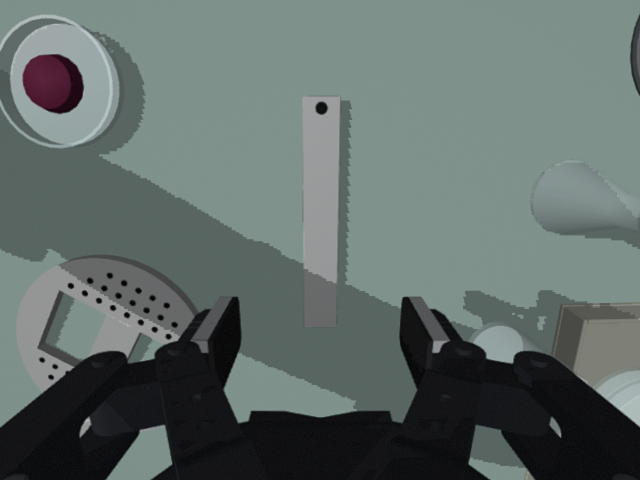

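View pics/b9.png

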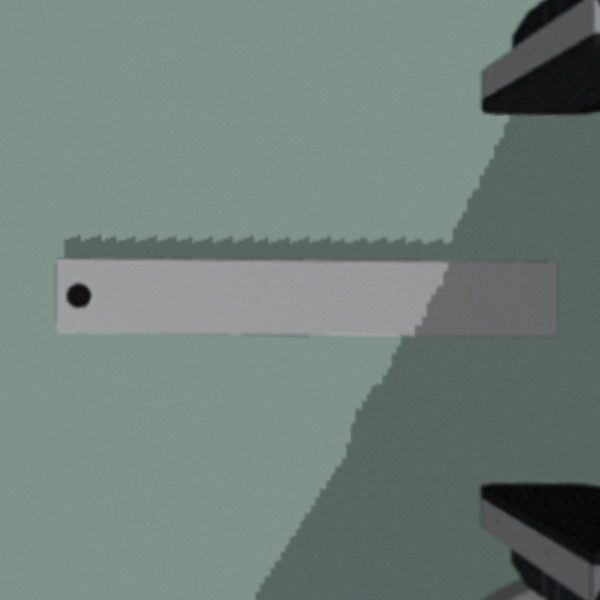

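Request:
move_arm(
  deltas=[
    [0.001,0,0.045,0,0,0,0.4],
    [0,0,0.045,0,0,0,0.4],
    [0,0,0.045,0,0,0,0.4],
    [0,0,0.025,0,0,0,0.4],
    [0,0,0.01,0,0,0,0.4],
    [0,0,0,0,0,0,0.4],
  ],
)

```text
clock: 11.15
position: [0.5516, -0.1641, -0.0222]
ee_rot: [0.707, 0.707, 0.0, -0.0]
ft_force: [-0.4, -0.7, 1.2]
grip_width: 0.702
```

```bash
python3 - <<'E'
from h import *
snap('wrist','w10')
o=manip.get_obs();print(o['position'],o['ft_force'],o['joint_pos'].round(2))
z=load('w10');X=cloud('w10')
for u,v in [(320,200),(320,300),(320,350),(230,305),(235,297),(240,300),(405,300)]: print(u,v,X[v,u].round(4))
E
```

```text
[ 0.55212547 -0.16448913 -0.02149186] [ 0.83660348 -0.583654   -0.01448747] [ 0.58  0.49 -0.44  1.79  0.25  0.92  0.02]
320 200 [ 0.5521 -0.1189  0.0123]
320 300 [ 0.5522 -0.1604  0.0118]
320 350 [ 0.5523 -0.1843  0.0109]
230 305 [ 0.5195 -0.1544  0.0304]
235 297 [ 0.5199 -0.1542  0.0236]
240 300 [ 0.5225 -0.1539  0.027 ]
405 300 [ 0.5838 -0.1539  0.0268]
```

View pics/w10.png

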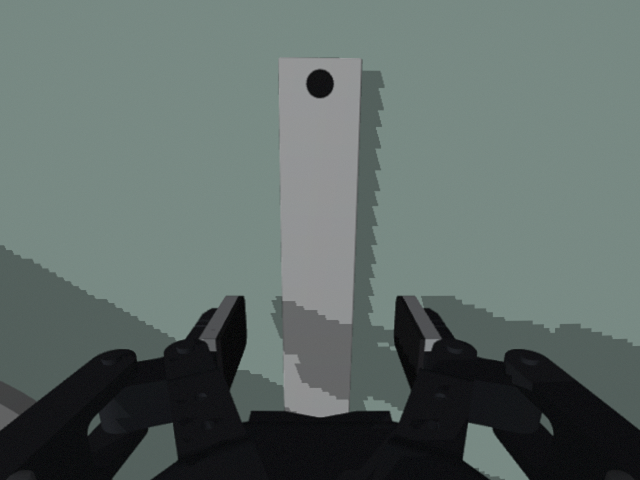

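```bash
python3 - <<'E'
from h import *
print(ray('w10',320,57.5,.01),ray('w10',320,83,.01), ray('w10',279,60,.01),ray('w10',361,60,.01),ray('w10',284,400,.01),ray('w10',350,400,.01))
E
```

```text
[ 0.55194127 -0.06785065  0.01      ] [ 0.55196618 -0.07649686  0.01      ] [ 0.53725462 -0.06868854  0.01      ] [ 0.56663455 -0.06860099  0.01      ] [ 0.53586053 -0.21093836  0.01      ] [ 0.56610004 -0.21085437  0.01      ]
```

Request:
move_arm(
  deltas=[
    [-0.004,0,0.009,0,0,0,0.4],
    [0,0,0.008,0,0,0,0.2],
    [0,0,0,0,0,0,0],
    [0,0,0,0,0,0,-0.4],
    [0,0,0,0,0,0,-1],
    [0,0,0,0,0,0,-1],
    [0,0,0,0,0,0,-1],
  ],
  force=60,
)

```text
clock: 12.08
position: [0.5542, -0.1705, -0.0341]
ee_rot: [0.707, 0.707, 0.001, 0.003]
ft_force: [-15.7, 2.0, 51.6]
grip_width: 0.329
```

Request:
move_arm(
  deltas=[
    [0,0,-0.004,0,0,0,-1],
    [0,0,-0.001,0,0,0,-1],
  ],
)

```text
clock: 12.32
position: [0.5524, -0.1697, -0.0338]
ee_rot: [0.707, 0.707, 0.0, 0.001]
ft_force: [2.9, -2.0, 1.4]
grip_width: 0.33
```

```bash
python3 - <<'E'
from h import *
snap('wrist','w11')
o=manip.get_obs();print(o['position'],o['ft_force'],o['torque'],o['grip_width'])
plan([.5515,-.168,.0],0,1)
E
```

```text
[ 0.55237611 -0.16965845 -0.03385174] [ 1.52161235 -1.22341119  8.64133849] [-0.43905158 -0.14071261  0.01671594] 0.3284280995960757
y0 -0.0 turn 0.0 pos [ 0.5524 -0.1697 -0.0339] tilt [ 0.13 -0.06]
[0.0016, -0.0008, -0.0339] -0.0
```

View pics/w11.png

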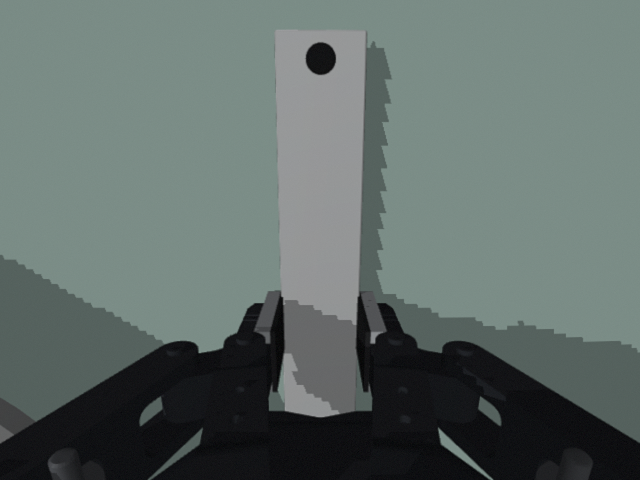

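Request:
move_arm(
  deltas=[
    [0,0,-0.004,0,0,0,-1],
    [0,0,-0.01,0,0,0,-1],
    [0,0,-0.02,0,0,0,-1],
    [0,0,-0.03,0,0,0,-1],
    [0,0,0,0,0,0,-1],
  ],
)

```text
clock: 13.0
position: [0.5533, -0.1693, 0.0326]
ee_rot: [0.707, 0.707, 0.001, 0.002]
ft_force: [0.6, 0.8, -5.2]
grip_width: 0.334
```

```bash
python3 - <<'E'
from h import *
snap('wrist','w12')
o=manip.get_obs();print(o['position'],o['ft_force'],o['torque'],o['grip_width'],o['joint_pos'].round(2))
z=load('w12');X=cloud('w12')
for v in (100,150,200,250,300,340,380): print(v,X[v,320].round(4),X[v,300].round(4),X[v,340].round(4))
E
```

```text
[ 0.55202912 -0.16920635  0.03075391] [-0.24084221  0.21231207 -5.86026761] [ 0.01833697  0.00319594 -0.00826454] 0.3282703684644605 [ 0.6   0.42 -0.46  1.75  0.22  1.02  0.06]
100 [ 0.5535 -0.0889  0.0777] [ 0.5469 -0.089   0.0784] [ 0.5601 -0.0889  0.0783]
150 [ 0.5535 -0.1052  0.0789] [ 0.5467 -0.1052  0.0774] [ 0.5604 -0.1052  0.0767]
200 [ 0.5536 -0.1225  0.0773] [ 0.5465 -0.1225  0.0772] [ 0.5607 -0.1226  0.0767]
250 [ 0.5536 -0.1406  0.0784] [ 0.5463 -0.141   0.0773] [ 0.561  -0.141   0.0773]
300 [ 0.5537 -0.1608  0.0775] [ 0.5461 -0.1603  0.0786] [ 0.5613 -0.1605  0.0781]
340 [ 0.5537 -0.1781  0.0773] [ 0.5458 -0.1778  0.0778] [ 0.5616 -0.1775  0.0782]
380 [ 0.5537 -0.1962  0.0778] [ 0.5455 -0.1964  0.0774] [ 0.5619 -0.1963  0.0777]
```

View pics/w12.png

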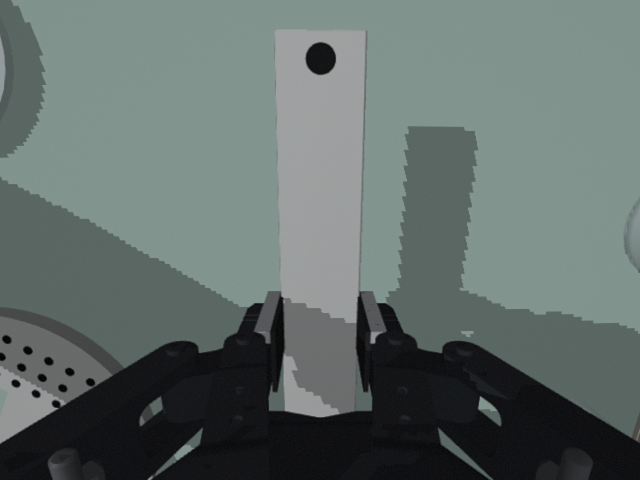

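```bash
python3 - <<'E'
from h import *
X=cloud('w12')
for u in (272,276,280,363,366): print(u,[tuple((X[v,u]*1000).round(1).tolist()) for v in range(288,304,3)])
E
```

```text
272 [(525.6, -186.3, 1.5), (534.8, -158.9, 73.0), (535.1, -159.2, 75.4), (535.4, -159.4, 78.0), (535.6, -159.8, 79.7), (536.1, -159.3, 83.6)]
276 [(528.0, -186.3, 1.6), (536.3, -159.2, 72.3), (536.6, -159.5, 74.7), (537.0, -159.2, 78.3), (537.3, -159.2, 81.1), (537.6, -159.2, 83.9)]
280 [(538.3, -156.6, 75.6), (538.4, -157.3, 77.0), (538.4, -158.6, 76.8), (538.4, -159.5, 77.7), (538.9, -158.7, 82.4), (539.1, -158.9, 84.5)]
363 [(579.8, -186.4, 1.2), (570.5, -158.8, 73.2), (570.4, -159.5, 74.6), (570.1, -159.7, 77.2), (569.8, -159.7, 80.1), (569.3, -159.3, 83.7)]
366 [(581.6, -186.2, 1.7), (571.9, -159.3, 72.2), (571.7, -159.8, 74.1), (571.1, -159.3, 78.0), (571.0, -160.0, 79.3), (570.5, -159.3, 83.6)]
```

Request:
move_arm(
  deltas=[
    [0,0,-0.03,0,0,0,-1],
    [0,0,-0.035,0,0,0,-1],
    [0.02,0,-0.03,0,0,0,-1],
    [0.045,0.002,0,0,0,0,-1],
    [0.055,0.002,0,0,0,0,-1],
    [0.055,0.003,0,0,0,0,-1],
    [0.055,0.003,0,0,0,0,-1],
    [0.055,0.003,0,0,0,0,-1],
    [0.045,0.001,0,0,0,0,-1],
    [0.025,0,0,0,0,0,-1],
  ],
)

```text
clock: 14.3
position: [0.5638, 0.1891, 0.1232]
ee_rot: [0.706, 0.708, -0.001, -0.001]
ft_force: [-0.2, -1.5, -4.1]
grip_width: 0.329
```

Request:
move_arm(
  deltas=[
    [0,0,0,0,0,0,-1],
    [0,0,0,0,0,0,-1],
  ],
)

```text
clock: 14.55
position: [0.5649, 0.1849, 0.1235]
ee_rot: [0.707, 0.707, -0.001, -0.0]
ft_force: [0.7, -0.9, -4.5]
grip_width: 0.327
```

```bash
python3 - <<'E'
from h import *
snap('wrist','w13')
o=manip.get_obs();print(o['position'],o['ft_force'],o['torque'],o['grip_width'],o['joint_pos'].round(2))
X=cloud('w13')
for v in (100,200,300,380): print(v,X[v,320].round(4),X[v,300].round(4),X[v,340].round(4))
plan([.566,.190,.075],0,3)
E
```

```text
[0.56507455 0.18455405 0.12368848] [ 0.61457892  0.35073129 -4.05526828] [-0.05928024 -0.01633413  0.01142057] 0.32848415299959444 [ 0.13  0.39 -0.65  1.61  0.25  1.22 -0.57]
100 [0.5654 0.2654 0.1679] [0.5588 0.2653 0.1688] [0.5721 0.2655 0.1674]
200 [0.5655 0.2317 0.1683] [0.5584 0.2318 0.1686] [0.5725 0.2318 0.1685]
300 [0.5655 0.1934 0.1682] [0.5579 0.1936 0.1689] [0.5732 0.1935 0.1685]
380 [0.5656 0.1578 0.1683] [0.5573 0.1575 0.1679] [0.5738 0.1579 0.1685]
y0 -0.06 turn 0.06 pos [0.5651 0.1846 0.1237] tilt [-0.06 -0.07]
[0.0018, 0.0003, 0.0162] -0.02
[0.0018, 0.0003, 0.0162] -0.02
[0.0018, 0.0003, 0.0162] -0.02
```

View pics/w13.png

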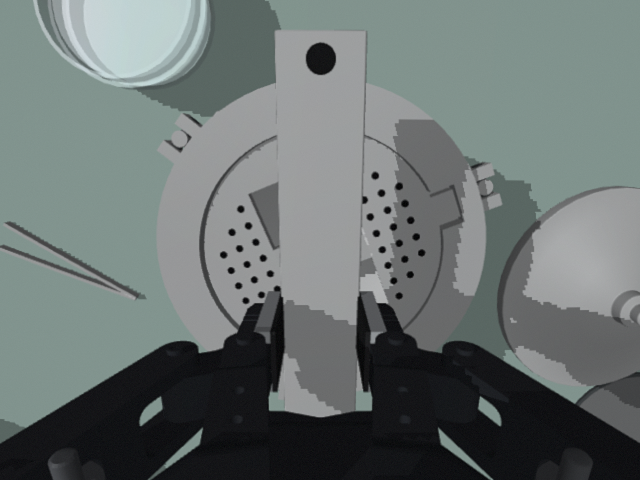

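Request:
move_arm(
  deltas=[
    [0.003,0.001,0.016,0,0,0,-1],
    [0.003,0,0.016,0,0,0,-1],
    [0,0,0.012,0,0,0,-1],
    [0,0,0.006,0,0,0,-1],
    [0,0,0.002,0,0,0,-1],
    [0,0,0,0,0,0,-1],
  ],
)

```text
clock: 15.35
position: [0.5664, 0.1921, 0.0728]
ee_rot: [0.707, 0.707, 0.0, 0.0]
ft_force: [-0.0, -0.3, -5.1]
grip_width: 0.329
```

```bash
python3 - <<'E'
from h import *
snap('wrist','w14')
o=manip.get_obs();print(o['position'],o['ft_force'],o['torque'])
X=cloud('w14')
for v in (100,200,300,380): print(v,X[v,320].round(4))
print(X[180,180],X[180,460],X[250,450])
E
```

```text
[0.5664749  0.19211874 0.07292198] [-0.36607335  0.17489939 -5.11544228] [ 0.00129859  0.00107632 -0.02828308]
100 [0.5668 0.2725 0.1176]
200 [0.5669 0.2389 0.1174]
300 [0.5669 0.2009 0.1185]
380 [0.567  0.1656 0.1185]
[0.5111708  0.24445798 0.10079795] [0.62279608 0.24464464 0.10024981] [0.62186855 0.21520017 0.09898005]
```

Request:
move_arm(
  deltas=[
    [0,0,0.003,0,0,0,-1],
    [0,0,0.002,0,0,0,-1],
    [0,0,0.001,0,0,0,-1],
    [0,0,0,0,0,0,-1],
  ],
)

```text
clock: 15.9
position: [0.5662, 0.1921, 0.0664]
ee_rot: [0.707, 0.707, -0.0, 0.0]
ft_force: [0.5, 0.4, -4.0]
grip_width: 0.33
```

Request:
move_arm(
  deltas=[
    [0,0,0.001,0,0,0,-1],
    [0,0,0,0,0,0,-1],
  ],
)

```text
clock: 16.15
position: [0.5663, 0.1921, 0.0662]
ee_rot: [0.707, 0.707, 0.0, 0.0]
ft_force: [-3.7, -1.9, 4.4]
grip_width: 0.329
```

Contact is made, the wrist force having gone from -4.5 to +4.4 N. I release gently.

Request:
move_arm(
  deltas=[
    [0,0,0,0,0,0,-0.2],
    [0,0,0,0,0,0,-0.1],
    [0,0,0,0,0,0,0.1],
    [0,0,0,0,0,0,0.1],
    [0,0,0,0,0,0,0.1],
  ],
  force=20,
)

```text
clock: 16.77
position: [0.5662, 0.1921, 0.0655]
ee_rot: [0.707, 0.707, -0.0, 0.0]
ft_force: [0.5, 0.4, -0.3]
grip_width: 0.547
```

Request:
move_arm(
  deltas=[
    [0,0,-0.02,0,0,0,0.1],
    [0,0,-0.04,0,0,0,0.1],
    [0,0,-0.04,0,0,0,-0.2],
    [0,0,0,0,0,0,-1],
    [0,0,0,0,0,0,-1],
  ],
)

```text
clock: 17.4
position: [0.5662, 0.192, 0.166]
ee_rot: [0.707, 0.707, 0.0, 0.0]
ft_force: [0.5, -0.0, -0.5]
grip_width: 0.004
```

```bash
python3 - <<'E'
from h import *
snap('wrist','w15');snap('top','t15')
o=manip.get_obs();print(o['position'],o['ft_force'],o['torque'],o['grip_width'])
X=cloud('w15')
for v in range(80,440,40): print(v,X[v,322].round(4))
E
```

```text
[0.56571332 0.1918374  0.16490894] [-0.02278069 -0.76333572 -0.52563071] [-0.0111334  -0.04264799  0.03889823] 0.005679368282251754
80 [0.5678 0.2941 0.1109]
120 [0.5679 0.2718 0.1113]
160 [0.568  0.2486 0.1113]
200 [nan nan nan]
240 [0.5682 0.1984 0.1107]
280 [0.5683 0.1709 0.1103]
320 [0.5674 0.2021 0.231 ]
360 [0.5674 0.1915 0.2381]
400 [ 0.5697 -0.0084  0.0006]
```

View pics/w15.png

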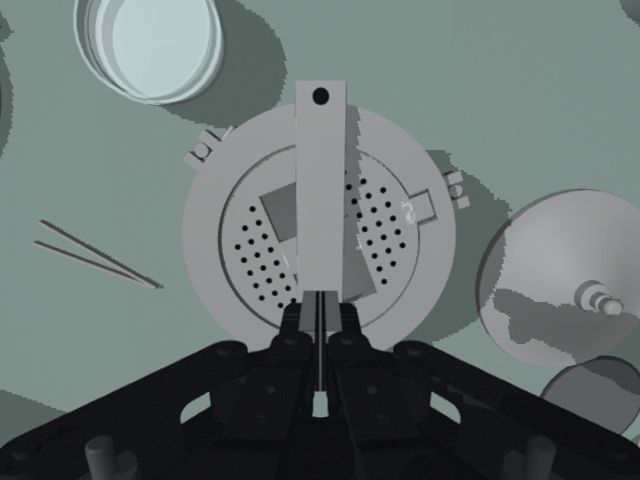

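View pics/t15.png

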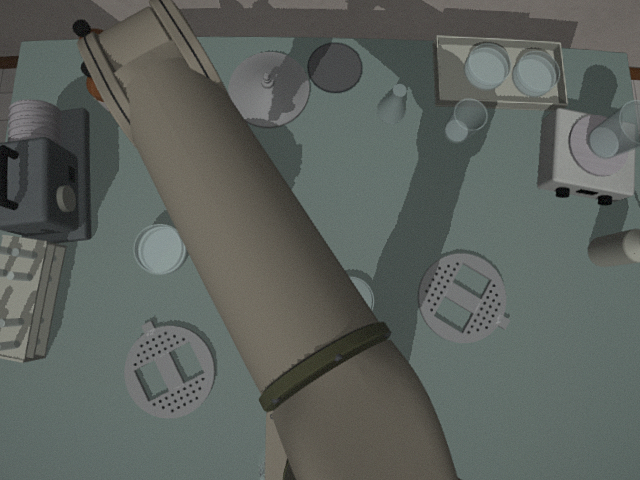

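The bar lies across the rim, level, with its end at about y = 0.294 and so its middle at about 0.194. Next I press the hole end at y ≈ 0.273.

Request:
move_arm(
  deltas=[
    [0.04,0.001,0,0,0,0,-1],
    [0.041,0,0,0,0,0,-1],
    [0,0,0.03,0,0,0,-1],
    [0,0,0.03,0,0,0,-1],
    [0,0,0.02,0,0,0,-1],
    [0,0,0.008,0,0,0,-1],
    [0,0,0,0,0,0,-1],
  ],
)

```text
clock: 18.38
position: [0.5673, 0.2732, 0.0779]
ee_rot: [0.707, 0.707, 0.0, 0.0]
ft_force: [0.0, 0.2, 0.0]
grip_width: -0.004
```

```bash
python3 - <<'E'
from h import *
snap('wrist','w16')
o=manip.get_obs();print(o['position'],o['ft_force'],o['torque'],o['grip_width'])
X=cloud('w16')
for v in range(262,330,6): print(v,X[v,313].round(4),X[v,330].round(4))
E
```

```text
[0.56749451 0.2732734  0.07809475] [-0.08258002 -0.57922036  0.60869092] [ 0.06958104 -0.03428746  0.00963201] -0.004489707934752089
262 [0.5651 0.2931 0.1109] [0.5719 0.2932 0.1113]
268 [0.5651 0.2907 0.1114] [0.5719 0.2909 0.112 ]
274 [0.5651 0.2883 0.1119] [0.572  0.2879 0.1107]
280 [0.5651 0.2857 0.1118] [0.572  0.2856 0.1117]
286 [0.565  0.2826 0.1107] [0.572  0.2828 0.1111]
292 [0.5652 0.2836 0.1195] [0.5719 0.283  0.1181]
298 [0.5653 0.2828 0.1236] [0.5717 0.2831 0.1243]
304 [0.5654 0.2834 0.1304] [0.5715 0.2836 0.1308]
310 [0.5655 0.2832 0.135 ] [0.5714 0.2834 0.1354]
316 [0.5655 0.2832 0.1398] [0.5713 0.2832 0.1397]
322 [0.5656 0.2834 0.1446] [0.5712 0.2833 0.1443]
328 [0.5657 0.283  0.148 ] [0.5711 0.2828 0.1476]
```

View pics/w16.png

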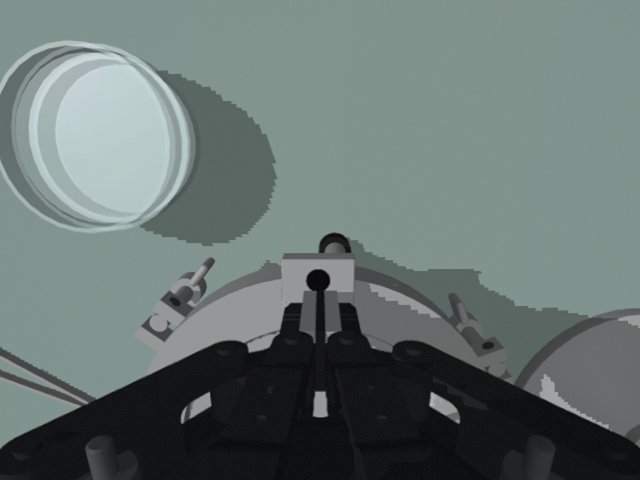

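The shut tips at (320,292) are about 8 mm above the hole end. I come down in small steps.

Request:
move_arm(
  deltas=[
    [0,0,0.004,0,0,0,-1],
    [0,0,0.002,0,0,0,-1],
    [0,0,0.001,0,0,0,-1],
    [0,0,0,0,0,0,-1],
  ],
)

```text
clock: 18.92
position: [0.5682, 0.2735, 0.0762]
ee_rot: [0.707, 0.707, 0.001, 0.002]
ft_force: [-16.7, -10.5, 42.9]
grip_width: -0.001
```

Request:
move_arm(
  deltas=[
    [0,0,0.001,0,0,0,-1],
    [0,0,0,0,0,0,-1],
  ],
)

```text
clock: 19.18
position: [0.5683, 0.2735, 0.0761]
ee_rot: [0.707, 0.707, 0.001, 0.002]
ft_force: [-20.4, -12.6, 50.1]
grip_width: 0.002
```

The tips touched earlier than I judged and the press reached 50 N, at about 7 N/mm. I back off 6 mm to about 7 N.

Request:
move_arm(
  deltas=[
    [0,0,-0.004,0,0,0,-1],
    [0,0,-0.002,0,0,0,-1],
    [0,0,0,0,0,0,-1],
    [0,0,0,0,0,0,-1],
  ],
)

```text
clock: 19.68
position: [0.5677, 0.2733, 0.0764]
ee_rot: [0.707, 0.707, 0.001, 0.0]
ft_force: [-1.6, -1.1, 8.9]
grip_width: 0.002
```

```bash
python3 - <<'E'
from h import *
o=manip.get_obs();print(o['position'],o['ft_force'],o['torque'],o['grip_width'])
snap('wrist','w17')
X=cloud('w17')
for v in range(250,290,6): print(v,X[v,313].round(4),X[v,340].round(4))
E
```

```text
[0.56768398 0.27327167 0.07637694] [-1.58637522 -1.0886101   8.90832917] [-0.36365414  0.42218015 -0.01924922] 0.0020812158001201854
250 [0.5636 0.2672 0.0009] [0.5811 0.2744 0.026 ]
256 [0.5653 0.2946 0.1058] [0.5766 0.2942 0.1044]
262 [0.5654 0.294  0.1119] [0.5761 0.2941 0.1123]
268 [0.5654 0.2914 0.1119] [0.5763 0.2912 0.1112]
274 [0.5654 0.289  0.1123] [0.5763 0.2887 0.1112]
280 [0.5654 0.286  0.111 ] [0.5763 0.2863 0.1117]
286 [0.5654 0.2835 0.1114] [0.5763 0.2838 0.112 ]
```

View pics/w17.png

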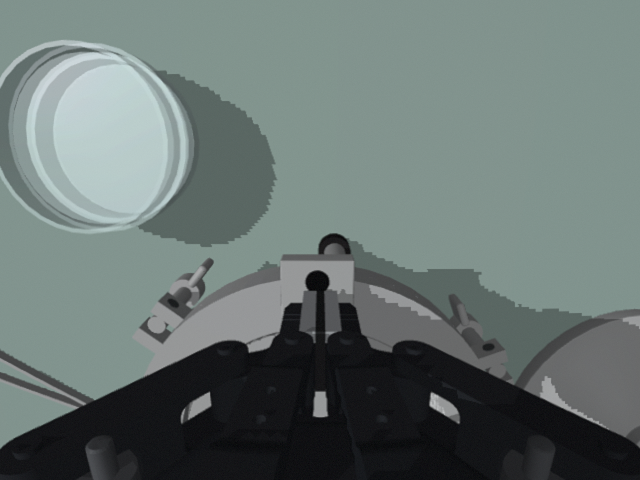

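It is steady at 8.9 N on the hole end, and the bar is undisturbed and level. I lift and go to the plain end.

Request:
move_arm(
  deltas=[
    [0,0,0,0,0,0,-1],
    [0,0,-0.01,0,0,0,-1],
    [0,0,-0.02,0,0,0,-1],
    [-0.04,0,0,0,0,0,-1],
    [-0.04,0,0,0,0,0,-1],
    [-0.04,0,0,0,0,0,-1],
    [-0.04,0,0,0,0,0,-1],
    [0,0,0,0,0,0,-1],
    [0,0,0.015,0,0,0,-1],
    [0,0,0.01,0,0,0,-1],
  ],
)

```text
clock: 20.98
position: [0.5666, 0.1144, 0.0794]
ee_rot: [0.706, 0.708, -0.0, -0.0]
ft_force: [-0.1, -0.0, -0.4]
grip_width: -0.001
```

```bash
python3 - <<'E'
from h import *
o=manip.get_obs();print(o['position'],o['ft_force'],o['torque'],o['grip_width'])
snap('wrist','w18')
o=manip.get_obs();print(o['position'],o['ft_force'])
X=cloud('w18')
for v in range(40,330,24): print(v,X[v,313].round(4),X[v,340].round(4))
E
```

```text
[0.56660963 0.11444017 0.07944009] [-0.12103937 -0.01790031 -0.40533509] [ 0.00294351 -0.04446187 -0.01775506] -0.0012980605113742274
[0.56582765 0.11410024 0.07802219] [-0.55048381 -0.13518857 -1.75957502]
40 [0.5643 0.2169 0.11  ] [0.574  0.2169 0.1104]
64 [0.5644 0.2084 0.1122] [0.5741 0.2088 0.1103]
88 [0.5643 0.2004 0.1111] [0.5742 0.2004 0.1117]
112 [0.5643 0.192  0.1108] [0.5743 0.192  0.1119]
136 [0.5643 0.1834 0.1106] [0.5744 0.1834 0.1121]
160 [0.5643 0.1746 0.1114] [0.5746 0.1746 0.1116]
184 [0.5643 0.1655 0.1113] [0.5747 0.1657 0.1128]
208 [0.5643 0.1561 0.1112] [0.575  0.156  0.1105]
232 [0.5643 0.1463 0.1105] [0.5751 0.1464 0.1109]
256 [0.5643 0.1367 0.1121] [0.5753 0.1366 0.1117]
280 [0.5643 0.1261 0.1114] [0.5755 0.1259 0.1106]
304 [0.5647 0.1242 0.1311] [0.575  0.1203 0.1223]
328 [0.565  0.1244 0.15  ] [0.5735 0.1246 0.1502]
```

View pics/w18.png

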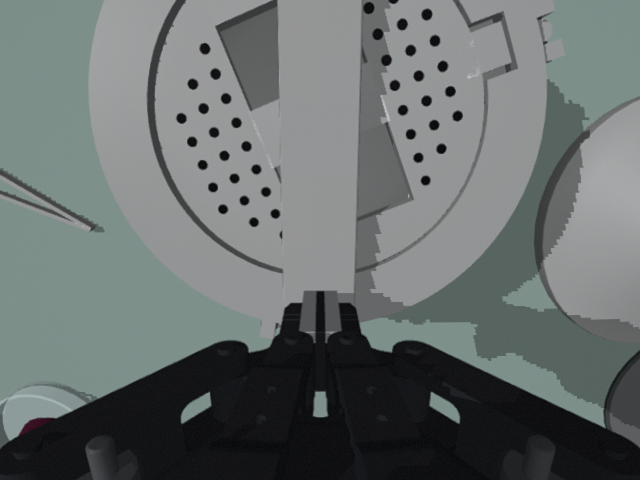

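Request:
move_arm(
  deltas=[
    [0,0,0,0,0,0,-1],
    [0,0,0,0,0,0,-1],
  ],
)

```text
clock: 21.28
position: [0.5673, 0.1136, 0.0807]
ee_rot: [0.707, 0.707, 0.0, 0.0]
ft_force: [-0.3, 0.7, -0.3]
grip_width: -0.0
```

Request:
move_arm(
  deltas=[
    [0,0,0.002,0,0,0,-1],
    [0,0,0,0,0,0,-1],
  ],
)

```text
clock: 21.52
position: [0.5672, 0.113, 0.0785]
ee_rot: [0.707, 0.707, -0.0, 0.0]
ft_force: [-0.5, 0.2, -0.1]
grip_width: 0.0
```

Request:
move_arm(
  deltas=[
    [0,0,0.001,0,0,0,-1],
    [0,0,0,0,0,0,-1],
  ],
)

```text
clock: 21.78
position: [0.5672, 0.113, 0.0775]
ee_rot: [0.707, 0.707, -0.0, 0.0]
ft_force: [0.5, 0.3, -1.1]
grip_width: 0.003
```

Request:
move_arm(
  deltas=[
    [0,0,0.001,0,0,0,-1],
    [0,0,0,0,0,0,-1],
  ],
)

```text
clock: 22.02
position: [0.5672, 0.1131, 0.0765]
ee_rot: [0.707, 0.707, -0.0, 0.0]
ft_force: [-0.3, -0.1, 0.7]
grip_width: -0.001
```

Request:
move_arm(
  deltas=[
    [0,0,0.001,0,0,0,-1],
    [0,0,0,0,0,0,-1],
  ],
)

```text
clock: 22.28
position: [0.5673, 0.1131, 0.0764]
ee_rot: [0.707, 0.707, -0.0, 0.0]
ft_force: [-3.0, -0.4, 8.9]
grip_width: -0.001
```

That gives 8.9 N on the plain end. I hold it a moment, then lift.

Request:
move_arm(
  deltas=[
    [0,0,0,0,0,0,-1],
    [0,0,0,0,0,0,-1],
    [0,0,0,0,0,0,-1],
  ],
)

```text
clock: 22.65
position: [0.5673, 0.113, 0.0764]
ee_rot: [0.707, 0.707, -0.0, 0.0]
ft_force: [-3.9, -1.8, 7.9]
grip_width: 0.006
```

Request:
move_arm(
  deltas=[
    [0,0,-0.01,0,0,0,-1],
    [0,0,-0.04,0,0,0,-1],
    [0,0,-0.04,0,0,0,-1],
    [0,0,-0.04,0,0,0,-1],
    [-0.03,-0.02,0,0,0,0,-1],
    [-0.03,-0.02,0,0,0,0,-1],
    [0,0,0,0,0,0,-1],
  ],
)

```text
clock: 23.52
position: [0.5267, 0.0504, 0.2061]
ee_rot: [0.708, 0.706, -0.0, 0.001]
ft_force: [0.1, 0.6, 0.4]
grip_width: -0.002
```

```bash
python3 - <<'E'
from h import *
o=manip.get_obs();print(o['clock'],o['position'],o['ft_force'])
snap('wrist','w19');snap('top','t19');snap('scene','s19')
X=cloud('w19');C=np.array([.566,.1918])
r=np.hypot(X[...,0]-C[0],X[...,1]-C[1])
def fit(m):
    P=X[m];A=np.c_[P[:,:2]-C,np.ones(len(P))];c=np.linalg.lstsq(A,P[:,2],rcond=None)[0];print(len(P),c.round(4),'resid',(P[:,2]-A@c).std().round(4))
rim=(r>.072)&(r<.09)&(X[...,2]>.095)&(X[...,2]<.105);fit(rim)
bar=(abs(X[...,2]-.111)<.004)&(r<.11);fit(bar)
P=X[bar][:,:2].astype(np.float32);print(cv2.minAreaRect(P))
pl=(r<.06)&(abs(X[...,2]-.098)<.004);fit(pl)
E
```

```text
23.525 [0.52667805 0.05040495 0.20613713] [0.11348001 0.57652613 0.39865448]
9796 [ 0.0003 -0.002   0.1011] resid 0.0008
7703 [ 0.0042 -0.0007  0.1111] resid 0.0008
((0.566583514213562, 0.1520131677389145), (0.030702324584126472, 0.11385009437799454), 0.03585665300488472)
10171 [-0.0004  0.      0.0991] resid 0.0008
```

View pics/w19.png

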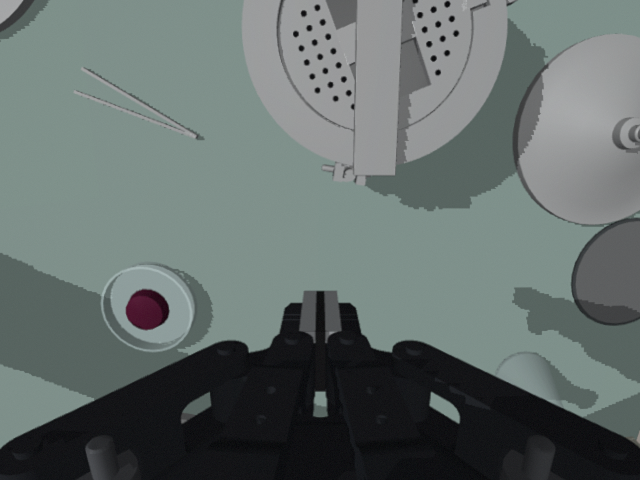

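View pics/s19.png

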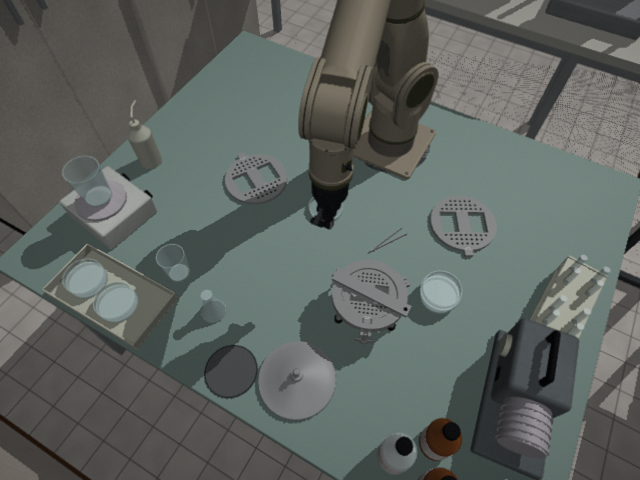

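```bash
python3 -c "
from workcell import manip
print(manip.hand_in())"
```

```text
the job is handed in; nothing more can be done
None
```

The plate is home with its key in the notch, and the straightedge lies across the rim with both ends pressed. I handed in at about 24 s; no verdict was reported.

**What I did**
- I pinched the plate's middle bar and turned it about 105° clockwise until the key was centred over the notch, then let go.
- I laid the straightedge across the middle of the rim and released it.
- I pressed the hole end, then the plain end, with a steady 8–9 N each.

**Last checks**
- **Plate:** level within 0.001 rad, about 2 mm below the rim face, key in the notch.
- **Straightedge:** level within about 0.004 rad, 10 mm above the rim face (its own thickness), middle about 3 mm from the rim centre.
- **Bench:** flask, beaker and dish stack look unmoved, compared by eye in the pictures. The arm is clear of everything.

**What disagreed or went less well**
- **Key angle:** the key started about 1.83 rad from the notch, not the stated 0.45–1.15 rad. I went by the pictures.
- **Fingertips:** depth images put the shut tips about 41 mm behind the reported TCP (34 mm judged from the press contact), not at it. I set heights by camera and felt contact.
- **Force spikes:** while gripping the bar on the bench the wrist read about 52 N for a moment. On the hole-end press it read about 50 N before I backed off to 8.9 N, so that press went past the 5–10 N asked for. Both stayed below the 120 N wrist limit, but above the 40 N limit for the arm or gripper body. I believe only the fingers were touching, but did not confirm it.

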